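Clip the inner lid into the storage pot

ROBOT

A 6-joint arm with a two-finger parallel gripper is mounted at the origin on a cart in front of the work surface, level with it; the furniture and walls round the work are solid. World frame = base frame: x ahead of the robot, y to its left, z up, the work surface at z = 0. Lengths are in mm, angles in rad, forces in N, time in s.
With the tool pointing down it reaches from about 275 to 1000 mm from the base axis. Payload 8.4 kg.
Tool frame: the origin (TCP) lies on the centre line of the jaws, within the pads' length; the fingertips stand r.tip_reach ahead of it and the grasp point (between the pads) lies 11 mm behind it (r.tip_reach is the distance from the TCP to the fingertips, in mm); z points along the fingers, y is the line along which they close (so a half turn about z gives the same grasp; the last joint's range is limited). The gripper opens to 85 mm and grips with 20 to 120 N. Pads are 22 mm wide; open, the fingers measure 114 mm over their backs; the gripper's body (76 mm by 85 mm) begins 54 mm behind the grasp point. The pads swing forward as they close: fully open they stand 13 mm farther back than shut.
Start: joints at [-1.303, 0.353, 1.633, -0, 1.155, -0.002], TCP at [166.585, -602.393, 209.281] pointing down, gripper open.
Joint ranges: [-2.63, 2.63], [-0.92, 2.1], [0.06, 2.66], [-1.3, 4.44], [0, 2.69], [-3.02, 3.02]. Speed limits (rad/s): [2.22, 2.22, 2.79, 3.14, 3.14, 3.14].

INTERFACE

Orientations are given as [roll, pitch, yaw] about the fixed x, y, z axes, in that order (R = Rz(yaw) Ry(pitch) Rx(roll)).
In Python, from rig import r gives the robot as it stands.
- The arm moves only by the tool carry_out, never from a script. Its argument "targets" is a list of rows, each an object with "dp": the shift along the tool's x, y, z in mm, a list of three; "yaw": the turn about the tool's z in degrees. A call has 1 to 12 rows; each row is the pose to reach, as a shift and turn from the pose commanded when the call began, along the tool's axes at that moment; what a row does not reach only later rows make up. A row lasts 1/8 s, in which the tool goes at most 62.5 mm and 10.7 degrees, less where a joint would pass 70% of its speed; a pose out of reach is approached as far as the arm can. A call with a gripper value outside its range is refused whole. "fingers" is the opening, from -1 (shut) to 1 (fully open), so that 0 is half open, set as the call begins (left out, the last holds). The fingers move at their own pace and stop on an object; "grip_force" is the grip in N (left out, the last holds). Time passes only in rows, so rows that repeat a pose let the fingers close. It gives the time, the measured TCP pose, the force, the opening and the grip force at its end, in the units of the state.
- r.sense(): the state, without advancing time (a new reading comes with each control period).
- r.grab_frame(name): name is "side" or "top"; returns the picture (420x560x3 uint8, red, green, blue); there is no depth.
- r.get_calibration(name): a dict with "fx", "fy", "cx", "cy" (pixels), "dist_coeffs" ([k1, k2, p1, p2, k3] as OpenCV has them; the pictures are not rectified), "rvec" (rotation vector, rad) and "tvec" (3), from world to camera coordinates, as OpenCV has them. Camera axes: x right, y down, z forward; pixel columns grow to the right and rows downward; lengths in mm; the calibration is good to about 2 mm. A picture is of the moment at which its call begins. get_calibration takes no time and is no camera call.
- r.sign_off(): hands the job in; it is judged then, once.
The state is a dict: "clock": time; "qpos": joint angles; "qvel": joint speeds; "joint_efforts": joint torques, N m; "eef_pos": TCP position; "tcp_rot": TCP orientation; "contact_force": force on the tool from outside, world axes, zero at the start; "wrist_torque": the same for the moment, N m; "opening": opening from 0.0 (shut) to 1.0 (fully open); "grasp_force": force on a finger pad.
Only numpy, scipy, OpenCV 4.12 (cv2) and the standard library are available. Lean on these libraries where they do the work, as an engineer would, in place of code of your own. Each camera call takes 0.05 s, during which the arm holds its last target. There are 200 camera calls.

TASK

The pot's wooden inner lid, the disc with the knob, is drying on edge in the wire rack. Take it out, lay it flat on the worktop with its knob up and let go, so that you can take it again by the knob; then close the pot with it: slip its edge, tilted, under the fixed lip of the pot's rim, level it, and press the other side down until both spring clips have snapped shut over it and it lies flat on its seat. Leave the plain disc in the rack and do not disturb the tin, the lemon and the yoghurt cup.

Things in the scene. Friction and masses are not known exactly. Their poses are not given: they have to be found in the camera images.
- lid: Pale wooden disc, 96 mm across, 8 mm thick, edges bevelled (2 mm below, 3 mm above), with a round knob 22 mm across and 26 mm tall on its upper face. 0.09 to 0.14 kg. Origin: centre of the underside; +z out through the knob. At the start on edge in one of the two rack slots, knob towards the rack's +x, centre 52 mm above the worktop (rim top at 100 mm).
- knob_top (a point): Middle of the knob's top, 34 mm from the underside of the lid along its +z.
- plain_disc: Bystander: the same disc without a knob (96 x 8 mm), on edge in the other slot of the rack, 60 mm from the lid. Origin: centre of one face; +z out through the other face, to the rack's +x.
- lid_rack: Steel wire rack, 130 mm along x, 96 mm along y, fixed to the worktop. Origin: centre underneath; +x roughly away from the robot. Slots across y at x = -30 and +30 mm, 10 mm wide between upright wires at y = -28 and +28 mm, 47 mm high. A disc stands on two wires, its lowest point 4 mm above the worktop, and is lifted straight up.
- pot: Low white pot with a steel mouth, fixed to the worktop, 118 mm across (152 mm over small handles at +y and -y). Origin: centre underneath. Recess of 100 mm diameter in its top; its floor (the seat) is a flat ring 48 mm above the worktop, from 34 to 50 mm radius, open in the middle. Recess wall 57 mm high. Fixed lip on the -x side (roughly towards the robot), two spring clips on the +x side.
- seat (a point): Centre of the seat, 48 mm above the worktop, on the pot's axis; axes parallel to the pot's. The closed lid's origin lies here (within the play of the recess).
- clip_left (a joint): Dark steel spring clip, 26 degrees to the +y side of the pot's +x, sliding radially. 14 mm wide, nose at 43 mm radius, flat underside 57.3 mm high (9.3 mm above the seat), sloping top up to 68 mm. Value in m: 0 closed, grows outward to 0.010; spring 1 N + 0.25 N per mm. The lid's edge pressed down on the slope spreads it, then it snaps back over; pressing the lid near both takes under 15 N.
- clip_right (a joint): The same clip at 26 degrees to the -y side of the pot's +x direction.
- fish_tin: Bystander: round low tin, 86 mm across, 40 mm high. Origin: centre underneath.
- lemon: Bystander: lemon, 78 x 55 x 56 mm. Origin: underneath.
- yoghurt_cup: Bystander: yoghurt cup, 72 mm across, 71 mm high. Origin: centre underneath.
- lip (a point): Middle of the fixed lip's inner edge, on its underside: 43 mm from the pot's axis towards -x, 59.5 mm above the worktop (11.5 mm above the seat). The lip is 4 mm thick, spans 36 degrees either side of -x and overhangs the recess by 7 mm. The lid cannot go in flat: its edge goes under here first, at 10 to 20 degrees of tilt, to the wall 7 mm further out.

How it is judged:
By the outcome, as a careful person would: the job done as asked, in the order asked, and still so for the second after the job is handed in, with the robot touching nothing.
It also fails if it takes over 64 s, if anything falls off the work surface, if the arm or the gripper's body presses on something with over 40 N, if the wrist force passes 120 N, or if a joint passes its speed limit or range.

## Working session

There is one attempt and no reset: what is moved stays moved. The work goes in short steps, Python scripts to look and compute and a tool call to move; the robot and the scene stay as the last step left them, time stands still between calls to the robot, and variables do not carry over. Pictures are saved under pics/ and viewed, at most 10 in all, crops included, and the job is handed in when it is done.

Besides the shell and the picture viewer there is one more tool, called by a JSON object that holds its "api" and its "payload", one argument or row to a line. carry_out: Moves the arm, as the interface text tells. Its arguments: {"type":"object","properties":{"targets":{"type":"array","items":{"type":"object","properties":{"dp":{"type":"array","items":{"type":"number"}},"yaw":{"type":"number"}}}},"fingers":{"type":"number"},"grip_force":{"type":"number"}},"required":["targets"]}

```bash
mkdir -p pics; ls; python3 - <<'E'
from rig import r
import cv2
print(r.tip_reach); print(r.sense())
for n in("side","top"):
    im=r.grab_frame(n); cv2.imwrite(f"pics/{n}0.png",im[:,:,::-1]); print(n,r.get_calibration(n))
E
```

```text
pics
8.0
{'clock': 0.0, 'qpos': array([-1.30339931e+00,  3.53676025e-01,  1.63415704e+00,  2.22496561e-05,
        1.15517644e+00, -2.37084696e-03]), 'qvel': array([-0.0006968 ,  0.00093051,  0.00065547, -0.00032655,  0.0012427 ,
       -0.00036356]), 'joint_efforts': array([-9.43788000e-04, -6.05254769e+01, -3.42060077e+01, -6.49008211e-05,
        9.29686474e-03,  7.47229265e-07]), 'eef_pos': array([ 166.45604069, -601.89225048,  208.53448546]), 'tcp_rot': array([-3.14017585e+00, -2.37017858e-05,  2.69758853e-01]), 'contact_force': array([ 0.91702335, -0.00449477,  0.03262508]), 'wrist_torque': array([0.00503772, 0.04094544, 0.01692128]), 'grasp_force': 0.0, 'opening': 1.0016515439880307}
side {'fx': 444.814689501863, 'fy': 444.814689501863, 'cx': 285.9100804134872, 'cy': 203.75967945967716, 'dist_coeffs': array([-0.07293028,  0.        ,  0.        ,  0.        ,  0.        ]), 'rvec': array([ 2.03288836, -0.13693532,  0.09623351]), 'tvec': array([-556.82642681,   92.42598338, 1022.68998378])}
top {'fx': 386.23788647065817, 'fy': 386.23788647065817, 'cx': 278.0171648391914, 'cy': 211.93255265750585, 'dist_coeffs': array([-0.09341285,  0.        ,  0.        ,  0.        ,  0.        ]), 'rvec': array([ 2.1076396 , -2.1462915 ,  0.13338541]), 'tvec': array([  -4.47323735,  563.22724831, 1105.45634831])}
```

View pics/top0.png

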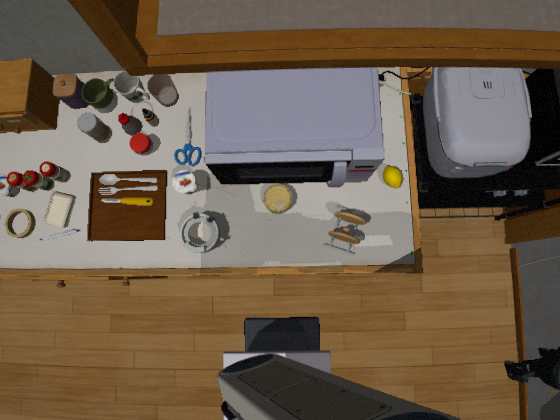

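View pics/side0.png

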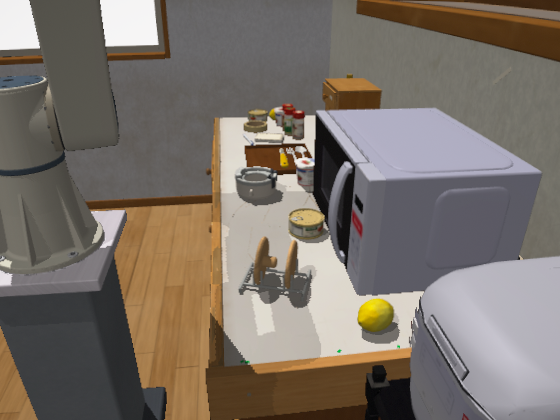

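Top view: pot at about (200,230), rack at about (347,230), tin (278,198), lemon (393,176), cup (185,181). The side view shows the knob between the two discs, on the near one at about (273,261). I'll enlarge these next.

```bash
cat > h.py <<'E'
import numpy as np, cv2
from rig import r
def proj(n,P):
    c=r.get_calibration(n);K=np.array([[c['fx'],0,c['cx']],[0,c['fy'],c['cy']],[0,0,1]])
    return cv2.projectPoints(np.float64(P).reshape(-1,1,3),c['rvec'],c['tvec'],K,c['dist_coeffs'])[0].reshape(-1,2)
def back(n,uv,z):
    c=r.get_calibration(n);K=np.array([[c['fx'],0,c['cx']],[0,c['fy'],c['cy']],[0,0,1]])
    p=cv2.undistortPoints(np.float64(uv).reshape(-1,1,2),K,c['dist_coeffs']).reshape(-1,2)
    R=cv2.Rodrigues(c['rvec'])[0];o=-R.T@c['tvec'];d=np.c_[p,np.ones(len(p))]@R
    return o+d*((np.ravel(z)-o[2])/d[:,2])[:,None]
def crop(im,x,y,w,h,W,H): return cv2.resize(im[y:y+h,x:x+w],(W,H),interpolation=cv2.INTER_CUBIC)
E
python3 - <<'E'
from h import *
t=cv2.imread('pics/top0.png');s=cv2.imread('pics/side0.png')
a=crop(t,310,190,80,60,400,300);b=crop(t,165,200,80,60,400,300)
c=crop(s,230,220,100,75,400,300);d=crop(s,220,150,80,60,400,300)
cv2.imwrite('pics/z0.png',np.vstack([np.hstack([a,b]),np.hstack([c,d])]))
print(back('top',[[347,230],[200,230],[278,198],[393,176],[185,181]],[50,57,40,28,71]))
E
```

```text
[[ 504.31672167 -216.19677794   50.        ]
 [ 511.77834627  215.88391841   57.        ]
 [ 605.93091026  -15.22062654   40.        ]
 [ 669.49810958 -367.94154444   28.        ]
 [ 657.78629665  260.39302405   71.        ]]
```

View pics/z0.png

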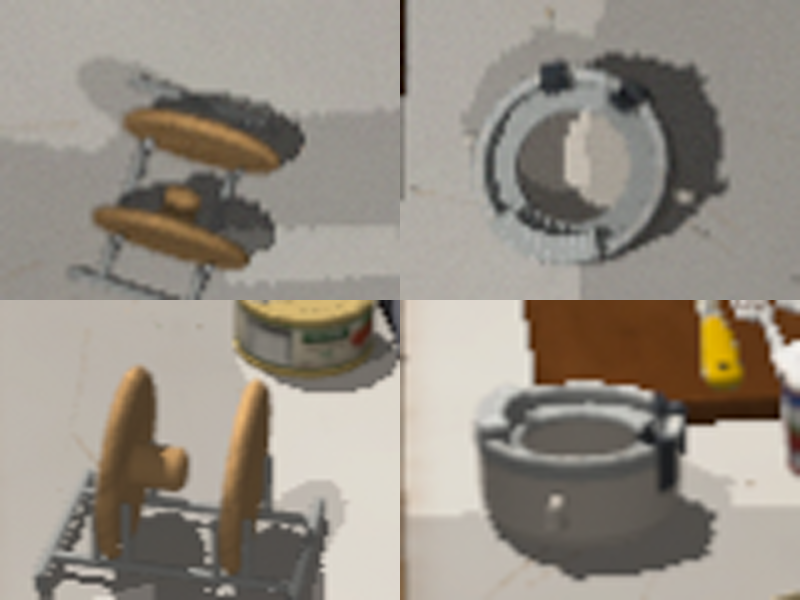

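The near disc has the knob, at top px (345,229). The pot's clips are at top px (196,215) and (211,219), and the lip is at the lower left. So both rack and pot are yawed about -15°. I'll fit both poses by model overlay.

```bash
cat > fit.py <<'E'
from h import *
from scipy.optimize import minimize, least_squares
ims={n:cv2.imread(f'pics/{n}0.png') for n in('top','side')}
reg={'top':(315,200,375,248),'side':(245,230,305,295)}
S=4
def wood(n):
    im=cv2.cvtColor(ims[n],cv2.COLOR_BGR2HSV);m=cv2.inRange(im,(7,85,60),(25,255,255))
    x0,y0,x1,y1=reg[n];return m[y0:y1,x0:x1]/255.
M={n:wood(n) for n in reg}
a=np.linspace(0,2*np.pi,48,endpoint=False)
def ring(x,rad,z=52): return np.c_[np.full(48,x),rad*np.cos(a),z+rad*np.sin(a)]
def pose(P,x,y,w):
    c,s=np.cos(w),np.sin(w);return np.c_[x+c*P[:,0]-s*P[:,1],y+s*P[:,0]+c*P[:,1],P[:,2]]
disc=lambda x:np.vstack([ring(x,46),ring(x+2,48),ring(x+5,48),ring(x+8,45)])
parts=[disc(-34),np.vstack([ring(-26,11),ring(0,11)]),disc(26)]
def render(n,p):
    x0,y0,x1,y1=reg[n];im=np.zeros(((y1-y0)*S,(x1-x0)*S),np.uint8)
    for P in parts:
        uv=(proj(n,pose(P,*p))-[x0,y0]+.5)*S
        cv2.fillConvexPoly(im,cv2.convexHull(np.round(uv*16).astype(np.int32)),255,shift=4)
    return cv2.resize(im,(x1-x0,y1-y0),interpolation=cv2.INTER_AREA)/255.
def cost(p,ns):
    q=(p[0]*1,p[1]*1,p[2]/50); return sum(np.abs(cv2.GaussianBlur(render(n,q)-M[n],(0,0),.7)).sum() for n in ns)
if __name__=='__main__':
  for ns in(['top'],['side'],['top','side']):
    best=min((minimize(cost,[504+dx,-216,-.28*50],(ns,),method='Nelder-Mead',options=dict(initial_simplex=[[504+dx,-216,-14],[514+dx,-216,-14],[504+dx,-206,-14],[504+dx,-216,-9]])) for dx in(-8,0,8)),key=lambda s:s.fun)
    print(ns,best.x[:2],np.degrees(best.x[2]/50),best.fun)
  q=(best.x[0],best.x[1],best.x[2]/50)
  # pot: picked points. rim outer circle z57 r59 in top
  cl=lambda d:np.array([47*np.cos(d),47*np.sin(d),64])
  # refine with edge fit: dark clips centroid
  for n,bx in(('top',(185,208,222,228)),('side',(262,165,282,200))):
    g=ims[n].max(2);x0,y0,x1,y1=bx;m=(g[y0:y1,x0:x1]<60).astype(np.uint8)
    k,l,st,ce=cv2.connectedComponentsWithStats(m);print(n,[(np.round(ce[i]+[x0,y0],1),st[i,4],st[i,:4]) for i in range(1,k) if st[i,4]>5])
  out=[]
  for n,(x,y,w,h) in(('top',(310,190,80,60)),('side',(230,220,100,75))):
    v=crop(ims[n],x,y,w,h,400,300)
    for P in parts:
        u=((proj(n,pose(P,*q))-[x,y]+.5)*[400/w,300/h]);cv2.polylines(v,[cv2.convexHull(u.astype(np.int32))],1,(0,0,255))
    out.append(v)
  pp=(512,216,np.radians(-14)); 
  for n,(x,y,w,h) in(('top',(165,200,80,60)),('side',(220,150,80,60))):
    v=crop(ims[n],x,y,w,h,400,300)
    for z,rad in((57,59),(48,34),(57,50)):
        u=((proj(n,pose(np.c_[rad*np.cos(a),rad*np.sin(a),0*a+z],*pp))-[x,y]+.5)*[400/w,300/h]);cv2.polylines(v,[u.astype(np.int32)],1,(0,0,255))
    L=np.radians(np.r_[np.linspace(144,216,9),np.linspace(216,144,9)]);rr=np.r_[[43]*9,[57]*9]
    u=((proj(n,pose(np.c_[rr*np.cos(L),rr*np.sin(L),0*L+63.5],*pp))-[x,y]+.5)*[400/w,300/h]);cv2.polylines(v,[u.astype(np.int32)],1,(0,255,0))
    for d in(26,-26):
        e=np.radians(d);C=np.array([[rr_*np.cos(e)-t*np.sin(e),rr_*np.sin(e)+t*np.cos(e),zz] for rr_,t,zz in((43,-7,57),(43,7,57),(55,7,68),(55,-7,68))])
        u=((proj(n,pose(C,*pp))-[x,y]+.5)*[400/w,300/h]);cv2.polylines(v,[u.astype(np.int32)],1,(255,0,0))
    out.append(v)
  cv2.imwrite('pics/ov1.png',np.vstack([np.hstack([out[0],out[2]]),np.hstack([out[1],out[3]])]))
E
python3 fit.py
```

```text
['top'] [ 512.76542745 -215.17635504] -19.265016091881332 50.04856560298898
['side'] [ 511.3617463  -216.69050382] -17.42144909981535 229.31499649552262Traceback (most recent call last):
  File "fit.py", line 26, in <module>
    best=min((minimize(cost,[504+dx,-216,-.28*50],(ns,),method='Nelder-Mead',options=dict(initial_simplex=[[504+dx,-216,-14],[514+dx,-216,-14],[504+dx,-206,-14],[504+dx,-216,-9]])) for dx in(-8,0,8)),key=lambda s:s.fun)
  File "fit.py", line 26, in <genexpr>
    best=min((minimize(cost,[504+dx,-216,-.28*50],(ns,),method='Nelder-Mead',options=dict(initial_simplex=[[504+dx,-216,-14],[514+dx,-216,-14],[504+dx,-206,-14],[504+dx,-216,-9]])) for dx in(-8,0,8)),key=lambda s:s.fun)
              ~~~~~~~~^^^^^^^^^^^^^^^^^^^^^^^^^^^^^^^^^^^^^^^^^^^^^^^^^^^^^^^^^^^^^^^^^^^^^^^^^^^^^^^^^^^^^^^^^^^^^^^^^^^^^^^^^^^^^^^^^^^^^^^^^^^^^^^^^^^^^^^^^^^^^^^^^^^^^^^^^^^^^^
    res = _minimize_neldermead(fun, x0, args, callback, bounds=bounds,
                               **options)
    fxcc = func(xcc)
    fx = function(np.copy(x), *(wrapper_args + args))
  File "fit.py", line 23, in cost
    q=(p[0]*1,p[1]*1,p[2]/50); return sum(np.abs(cv2.GaussianBlur(render(n,q)-M[n],(0,0),.7)).sum() for n in ns)
                                      ~~~^^^^^^^^^^^^^^^^^^^^^^^^^^^^^^^^^^^^^^^^^^^^^^^^^^^^^^^^^^^^^^^^^^^^^^^
  File "fit.py", line 23, in <genexpr>
    q=(p[0]*1,p[1]*1,p[2]/50); return sum(np.abs(cv2.GaussianBlur(render(n,q)-M[n],(0,0),.7)).sum() for n in ns)
                                                                  ~~~~~~^^^^^
  File "fit.py", line 19, in render
    uv=(proj(n,pose(P,*p))-[x0,y0]+.5)*S
        ~~~~^^^^^^^^^^^^^^
  File "h.py", line 4, in proj
    c=r.get_calibration(n);K=np.array([[c['fx'],0,c['cx']],[0,c['fy'],c['cy']],[0,0,1]])
ValueError: time passes only in moves, steps and waits
```

```bash
python3 - <<'E'
s=open('h.py').read()
s=s.replace("from rig import r\n","from rig import r\nCAL={n:r.get_calibration(n) for n in('top','side')}\n").replace("c=r.get_calibration(n)","c=CAL[n]")
open('h.py','w').write(s)
s=open('fit.py').read()
s=s.replace("(7,85,60),(25,255,255)","(7,85,60) if n=='top' else (5,100,40),(25,255,255) if n=='top' else (22,255,255)")
s=s.replace("cv2.imwrite('pics/ov1","cv2.imwrite('pics/mask.png',np.uint8(M['side']*255));cv2.imwrite('pics/ov1")
open('fit.py','w').write(s)
E
python3 fit.py
python3 -c "
import cv2;m=cv2.imread('pics/mask.png',0)
for r in m[::2]: print(''.join('#' if v else '.' for v in r))"
```

```text
['top'] [ 512.76542745 -215.17635504] -19.265016091881332 50.04856560298898
['side'] [ 511.50494392 -215.22148069] -16.763439508330507 247.57888231307305
['top', 'side'] [ 511.91528208 -215.3047168 ] -17.15117318527094 318.29444948994563
top [(array([195.8, 215.9]), np.int32(14), array([8, 5, 6, 5], dtype=int32)), (array([211.1, 218.6]), np.int32(29), array([22,  8,  9,  6], dtype=int32))]
side [(array([278.6, 172.4]), np.int32(23), array([13,  6,  7,  4], dtype=int32)), (array([272.4, 180.7]), np.int32(46), array([ 6, 10,  9, 13], dtype=int32))]
............................................................
.............................................#..............
..............................................##............
.................................................####.......
.................#####.................................#####
................#######..........................#..........
...............########........................####.........
..............#########.......................######........
.............##########......................#######.......
[... 765 characters left out ...]
..........#########..........
.........######...##....................######..#...........
.........######...#.....................#####...............
..........#####.........................#####...............
..........#####.........................#####...............
..........#####.........................#####...............
............#...........................#####...............
.........................................####...............
............................................................
............................................................
............................................................
............................................................
```

View pics/ov1.png

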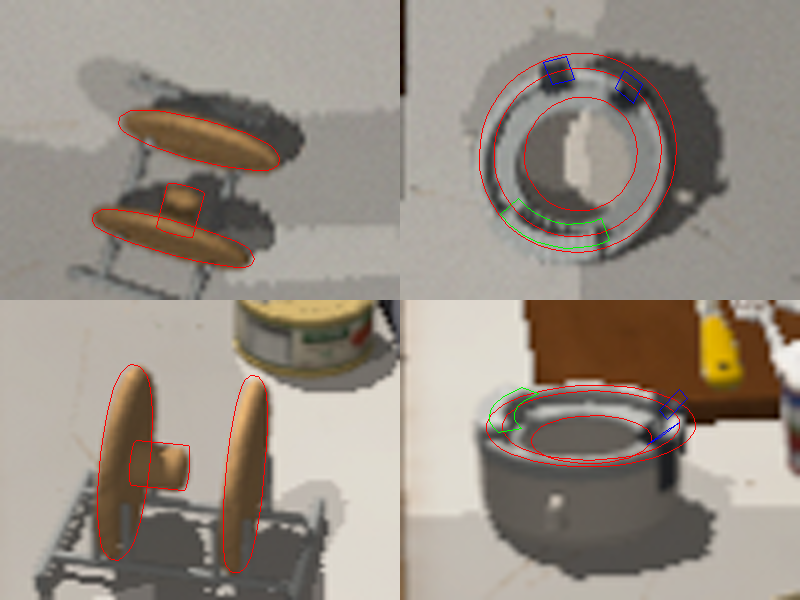

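The rack fit is good: (512,-215.5), yaw about -17.5°. The pot overlay needs about 4 mm of correction, which I'll do later. I'm now moving above the knob.

{"api": "carry_out", "payload": {
  "targets": [
    {"dp":[43,-28,0],"yaw":5},
    {"dp":[90,-60,0],"yaw":11},
    {"dp":[140,-92,0],"yaw":17},
    {"dp":[190,-125,0],"yaw":23},
    {"dp":[240,-158,0],"yaw":29},
    {"dp":[290,-191,0],"yaw":33},
    {"dp":[340,-225,0],"yaw":33},
    {"dp":[385,-255,0],"yaw":33},
    {"dp":[415,-275,0],"yaw":33},
    {"dp":[429.4,-284.9,0],"yaw":33},
    {"dp":[429.4,-284.9,0],"yaw":33}
  ],
  "fingers": 0,
  "grip_force": 25
}}

```text
clock: 1.48
eef_pos: [504.5, -213.0, 209.0]
tcp_rot: [3.141, 0.001, -0.305]
contact_force: [-0.5, -1.2, 0.2]
opening: 0.503
grasp_force: 0.0
```

{"api": "carry_out", "payload": {
  "targets": [
    {"dp":[0,0,30]},
    {"dp":[0,0,65]},
    {"dp":[0,0,95]},
    {"dp":[0,0,115]},
    {"dp":[0,0,128]},
    {"dp":[0,0,134]},
    {"dp":[0,0,134]}
  ]
}}

```text
schema error: expected keys dp, yaw
```

```bash
cat > look.py <<'E'
import sys
from h import *
# name, then top x y w h, side x y w h
a=list(map(int,sys.argv[2:10]));o=[]
for n,b in(('top',a[:4]),('side',a[4:])):
    im=r.grab_frame(n)[:,:,::-1].copy();cv2.imwrite(f'pics/{sys.argv[1]}_{n}.png',im);o.append(crop(im,*b,400,400))
cv2.imwrite(f'pics/{sys.argv[1]}.png',np.hstack(o))
E
python3 look.py g1 310 190 80 80 225 210 90 90
```

```text
(no output)
```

View pics/g1.png

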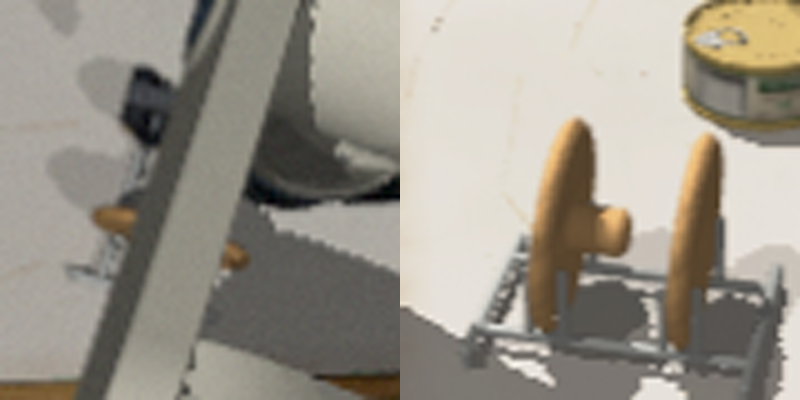

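The move was refused because every row needs "yaw". The picture shows the arm hiding the rack from the top camera, while the side camera still sees the knob at about px (276,262).

{"api": "carry_out", "payload": {
  "targets": [
    {"dp":[0,0,30],"yaw":0},
    {"dp":[0,0,65],"yaw":0},
    {"dp":[0,0,95],"yaw":0},
    {"dp":[0,0,115],"yaw":0},
    {"dp":[0,0,128],"yaw":0},
    {"dp":[0,0,134],"yaw":0},
    {"dp":[0,0,134],"yaw":0}
  ]
}}

```text
clock: 2.45
eef_pos: [504.4, -213.7, 75.4]
tcp_rot: [3.142, -0.0, -0.307]
contact_force: [-0.8, -0.1, -0.3]
opening: 0.499
grasp_force: 0.0
```

```bash
python3 look.py g2 310 190 80 80 225 210 90 90
```

```text
(no output)
```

View pics/g2.png

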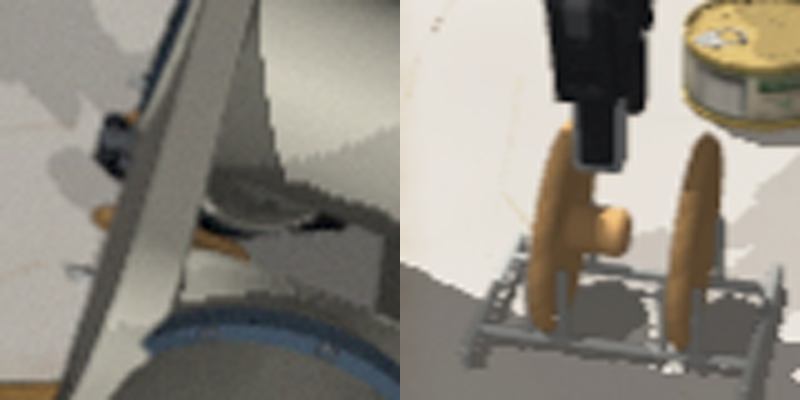

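The near finger's tip is at side px (270,248), in line with the knob at px 264–277 and clear of both discs. I'll lower and grip.

{"api": "carry_out", "payload": {
  "targets": [
    {"dp":[0,0,8],"yaw":0},
    {"dp":[0,0,16],"yaw":0},
    {"dp":[0,0,23],"yaw":0},
    {"dp":[0,0,27],"yaw":0},
    {"dp":[0,0,27],"yaw":0}
  ]
}}

```text
clock: 3.18
eef_pos: [504.2, -213.2, 47.8]
tcp_rot: [-3.142, 0.001, -0.306]
contact_force: [-0.1, -0.2, 0.2]
opening: 0.499
grasp_force: 0.0
```

{"api": "carry_out", "payload": {
  "targets": [
    {"dp":[0,0,0],"yaw":0},
    {"dp":[0,0,0],"yaw":0},
    {"dp":[0,0,0],"yaw":0},
    {"dp":[0,0,0],"yaw":0},
    {"dp":[0,0,0],"yaw":0}
  ],
  "fingers": -1,
  "grip_force": 40
}}

```text
clock: 3.8
eef_pos: [504.5, -213.4, 48.3]
tcp_rot: [3.142, -0.0, -0.306]
contact_force: [0.4, -0.7, -0.1]
opening: -0.005
grasp_force: 0.0
```

```bash
python3 look.py g3 310 190 80 80 235 220 70 70; python3 - <<'E'
from h import *
print(proj('side',[[504.4,-213.2,40],[504.4,-213.2,67],[497,-235,67]]))
E
```

```text
[[272.12542954 266.22064112]
 [272.04227401 254.78049623]
 [269.46844131 261.27892365]]
```

View pics/g3.png

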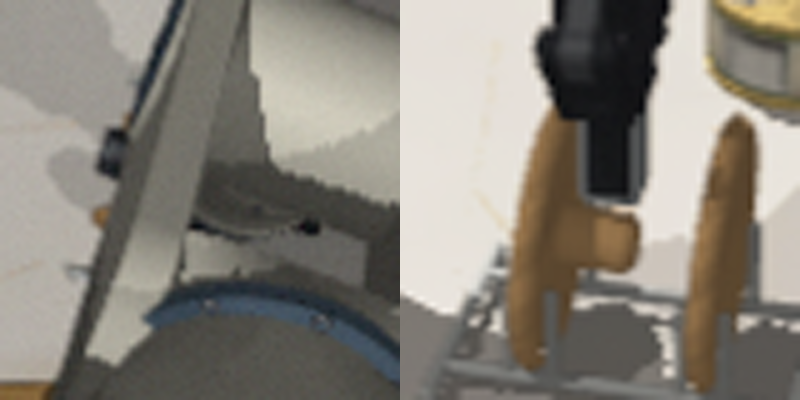

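The fingers shut above the knob. In the side picture the tips stand at about px (272,255), which is z≈67 or higher, while the reading implies 40. So the real tip is some 25–30 mm higher than the pose states. I'll reopen and go lower, guided by the picture.

{"api": "carry_out", "payload": {
  "targets": [
    {"dp":[0,0,-4],"yaw":0},
    {"dp":[0,0,-4],"yaw":0},
    {"dp":[0,0,-4],"yaw":0},
    {"dp":[0,0,-4],"yaw":0},
    {"dp":[0,0,4],"yaw":0},
    {"dp":[0,0,10],"yaw":0},
    {"dp":[0,0,16],"yaw":0},
    {"dp":[0,0,20],"yaw":0},
    {"dp":[0,0,20],"yaw":0}
  ],
  "fingers": 0
}}

```text
clock: 5.03
eef_pos: [504.3, -213.2, 27.9]
tcp_rot: [-3.142, 0.001, -0.306]
contact_force: [0.3, 0.9, 0.7]
opening: 0.5
grasp_force: 0.0
```

```bash
python3 - <<'E'
from h import *
print(r.tip_reach,[a for a in dir(r) if a[0]!='_'])
im=r.grab_frame('side')[:,:,::-1];cv2.imwrite('pics/g4_side.png',im)
x,y=255,235
p=im[y:y+40,x:x+30].max(2)
for i,row in enumerate(p): print(y+i,' '.join(f'{v:3d}' for v in row))
xt=np.array([np.cos(-.306),np.sin(-.306)]);yt=np.array([np.sin(-.306),-np.cos(-.306)])
T=r.sense()['eef_pos'];print(T)
for dy in(14,28): print(dy,[np.round(proj('side',[[T[0]+yt[0]*dy,T[1]+yt[1]*dy,z]])[0],1).tolist() for z in(28,40,50,60,70)])
E
```

```text
8.0 ['MotionError', 'get_calibration', 'grab_frame', 'sense', 'sign_off', 'tip_reach']
235 230 230 184  86  33  34  38  58  68  69  70  71  57  40  38  37  32  30  30  27  25  27  26  23  23  24  60 192 230 229
236 230 230 187  90  29  30  38  53  59  59  60  58  48  36  34  34  29  27  28  27  26  25  25  23  23  22 130 211 229 229
237 230 230 204 119  26  25  30  44  50  50  51  50  40  32  28  29  25  23  24  24  24  26  26  24  23  52 181 227 229 230
238 230 230 209 126  24  25  25  40  48  47  48  48  38  27  25  25  24  23  24  24  25  26  26  21 138 198 224 230 230 231
239 230 230 226 156  25  25  25  39  47  48  48  48  37  26  24  25  24  22  24  25  27  26  25  23  94 177 223 230 231 231
240 230 230 230 164  24  25  24  36  47  47  48  48  39  29  24  25  25  22  25  27  26  26  27  23  38 157 221 231 231 231
241 230 230 230 170  47  25  25  31  42  46  48  48  40  28  25  26  23  24  24  27  26  26  25  22  30 156 221 231 231 231
242 231 230 230 172  53  25  23  24  29  34  33  35  32  27  25  24  23  22  24  25  25  25  24  22  29 156 221 231 232 232
243 230 230 230 177  
[... 3458 characters left out ...]
 127 114 101  88  87  88  84  87  91 119 137 122 111 112 101  90  91  90  91  92  93 117 136 141 147 158 167 174 173
272 137 126 110  97  88  88  89  86  88  90 143 187 196 195 195 194 176 161 164 150 123 112 111 102  97  99 103 108 113 119
273 133 119 105  95  88  88  89  86  88  94 165 203 204 162 112 113 107 104 104 101 163 195 195 194 175 162 164 150 115  97
274 125 113 102  95  88  88  89  87  89  90 103 112 111  99  88  88  89  88  89  88 102 173 204 205 202 201 201 186 149 122
[ 504.43829983 -213.33917571   28.12258692]
14 [[270.8, 275.3], [270.8, 270.3], [270.7, 266.1], [270.7, 261.8], [270.7, 257.4]]
28 [[269.4, 279.5], [269.4, 274.4], [269.3, 270.2], [269.3, 265.9], [269.2, 261.5]]
```

The near fingertip is now at side px (270,267), z≈54 half open, about 26 mm above the reading. I need it about 9 mm lower before gripping.

{"api": "carry_out", "payload": {
  "targets": [
    {"dp":[0,0,4],"yaw":0},
    {"dp":[0,0,8],"yaw":0},
    {"dp":[0,0,9],"yaw":0},
    {"dp":[0,0,9],"yaw":0}
  ]
}}

```text
clock: 5.58
eef_pos: [504.4, -213.3, 19.2]
tcp_rot: [-3.142, 0.0, -0.306]
contact_force: [0.4, -0.0, -0.2]
opening: 0.501
grasp_force: 0.0
```

{"api": "carry_out", "payload": {
  "targets": [
    {"dp":[0,0,0],"yaw":0},
    {"dp":[0,0,0],"yaw":0},
    {"dp":[0,0,0],"yaw":0},
    {"dp":[0,0,0],"yaw":0}
  ],
  "fingers": -1,
  "grip_force": 40
}}

```text
clock: 6.08
eef_pos: [504.8, -213.1, 19.5]
tcp_rot: [-3.141, -0.0, -0.306]
contact_force: [1.2, 4.3, 3.7]
opening: 0.237
grasp_force: 39.1
```

```bash
python3 look.py g5 310 190 80 80 235 220 70 70
```

```text
(no output)
```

View pics/g5.png

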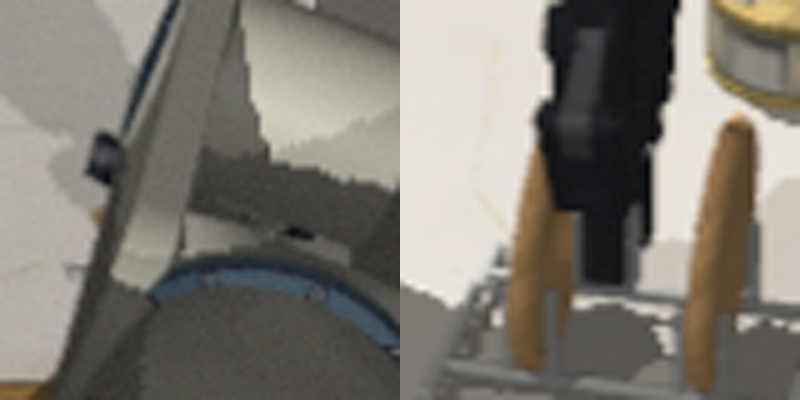

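The grip closed on the knob at opening 0.237. The tips (side px (270,270)) look only about 6 mm past the knob's axis, so I'm regripping 4 mm lower, then lifting.

{"api": "carry_out", "payload": {
  "targets": [
    {"dp":[0,0,0],"yaw":0},
    {"dp":[0,0,0],"yaw":0},
    {"dp":[0,0,2],"yaw":0},
    {"dp":[0,0,4],"yaw":0},
    {"dp":[0,0,4],"yaw":0}
  ],
  "fingers": -0.2
}}

```text
clock: 6.8
eef_pos: [504.3, -213.3, 15.0]
tcp_rot: [3.142, 0.0, -0.306]
contact_force: [0.2, -0.5, -0.0]
opening: 0.398
grasp_force: 0.0
```

{"api": "carry_out", "payload": {
  "targets": [
    {"dp":[0,0,0],"yaw":0},
    {"dp":[0,0,0],"yaw":0},
    {"dp":[0,0,0],"yaw":0},
    {"dp":[0,0,0],"yaw":0}
  ],
  "fingers": -1,
  "grip_force": 60
}}

```text
clock: 7.3
eef_pos: [504.6, -213.1, 15.4]
tcp_rot: [-3.141, -0.0, -0.306]
contact_force: [0.6, 5.2, 3.4]
opening: 0.235
grasp_force: 58.6
```

{"api": "carry_out", "payload": {
  "targets": [
    {"dp":[0,0,-3],"yaw":0},
    {"dp":[0,0,-9],"yaw":0},
    {"dp":[0,0,-18],"yaw":0},
    {"dp":[0,0,-30],"yaw":0},
    {"dp":[0,0,-45],"yaw":0},
    {"dp":[0,0,-62],"yaw":0},
    {"dp":[0,0,-80],"yaw":0},
    {"dp":[0,0,-100],"yaw":0},
    {"dp":[0,0,-115],"yaw":0},
    {"dp":[0,0,-120],"yaw":0},
    {"dp":[0,0,-120],"yaw":0}
  ]
}}

```text
clock: 8.68
eef_pos: [504.5, -213.3, 135.4]
tcp_rot: [3.142, -0.0, -0.306]
contact_force: [0.2, -0.5, -0.8]
opening: 0.229
grasp_force: 58.5
```

```bash
python3 look.py g6 310 190 80 80 215 170 110 110
```

```text
(no output)
```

View pics/g6.png

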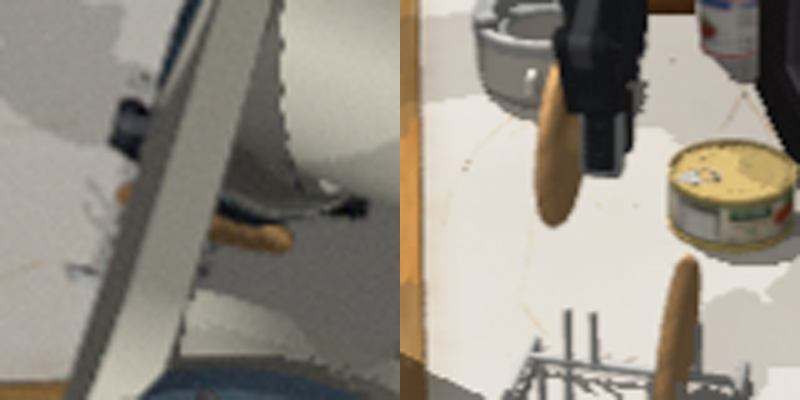

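The lid is lifted cleanly, still vertical with its knob towards +x. Side crop: disc at about px (368,205), plain disc left in its slot.

The tool can't tilt, so I'll pivot the lid in the pads. I'll push its lower part against the empty slot's fixed upright wires, then finish the levelling on the worktop.

{"api": "carry_out", "payload": {
  "targets": [
    {"dp":[8,0,0],"yaw":0},
    {"dp":[16,0,10],"yaw":0},
    {"dp":[16,0,30],"yaw":0},
    {"dp":[16,0,50],"yaw":0},
    {"dp":[16,0,70],"yaw":0},
    {"dp":[16,0,85],"yaw":0},
    {"dp":[16,0,95],"yaw":0},
    {"dp":[16,0,99],"yaw":0},
    {"dp":[16,0,99],"yaw":0}
  ],
  "grip_force": 30
}}

```text
clock: 9.9
eef_pos: [519.9, -218.2, 36.3]
tcp_rot: [3.142, -0.0, -0.306]
contact_force: [0.2, 0.2, -1.9]
opening: 0.233
grasp_force: 58.5
```

{"api": "carry_out", "payload": {
  "targets": [
    {"dp":[-2,0,0],"yaw":0},
    {"dp":[-4,0,0],"yaw":0},
    {"dp":[-6,0,0],"yaw":0},
    {"dp":[-8,0,0],"yaw":0},
    {"dp":[-10,0,0],"yaw":0},
    {"dp":[-11,0,0],"yaw":0}
  ]
}}

```text
clock: 10.65
eef_pos: [514.8, -216.9, 38.6]
tcp_rot: [3.141, -0.012, -0.307]
contact_force: [12.0, -3.3, 1.4]
opening: 0.23
grasp_force: 59.4
```

{"api": "carry_out", "payload": {
  "targets": [
    {"dp":[0,0,0],"yaw":0},
    {"dp":[0,0,0],"yaw":0},
    {"dp":[0,0,0],"yaw":0}
  ],
  "fingers": -1,
  "grip_force": 25
}}

```text
clock: 11.02
eef_pos: [514.7, -216.8, 38.5]
tcp_rot: [3.141, -0.011, -0.307]
contact_force: [11.8, -2.8, 2.3]
opening: 0.228
grasp_force: 59.3
```

{"api": "carry_out", "payload": {
  "targets": [
    {"dp":[-2,0,0],"yaw":0},
    {"dp":[-4,0,0],"yaw":0},
    {"dp":[-6,0,0],"yaw":0},
    {"dp":[-8,0,0],"yaw":0},
    {"dp":[-8,0,0],"yaw":0}
  ],
  "fingers": -1,
  "grip_force": 20
}}

```text
clock: 11.65
eef_pos: [509.9, -215.8, 40.0]
tcp_rot: [3.14, -0.017, -0.307]
contact_force: [15.7, -5.3, 7.2]
opening: 0.231
grasp_force: 62.5
```

```bash
cat > lid.py <<'E'
# wooden pixels in side view as text
import sys
from h import *
x,y,w,h=map(int,sys.argv[1:5])
im=r.grab_frame('side')[:,:,::-1];cv2.imwrite(f'pics/t{sys.argv[5]}.png',im)
m=cv2.inRange(cv2.cvtColor(im.copy(),cv2.COLOR_BGR2HSV),(5,90,40),(22,255,255))
d=im.max(2)<70
for j in range(y,y+h,2): print(j,''.join('#' if m[j,i] else ('o' if d[j,i] else '.') for i in range(x,x+w)))
E
python3 lid.py 235 215 75 85 a
```

```text
215 ...........................ooooooooooooooooooooooo....#####################
217 ...........................ooooooo..oooooooooooooo....####....####..#######
219 ............................oooooooooooooooooooooo.....#............#######
221 .............................ooooooooooooooooooooo......#######.###########
223 .............................ooooooooooooooooooooo........#################
225 .............................oooooooooooooooooooo...............###########
227 .............................ooooooooooooooooooooo.............oo..........
229 ..........................oooooooooooooooooooooo........................o..
231 .........................ooooo....oooooooooooooo...........................
233 ........................##oooooooooooooooooooooo.......##..................
235 .......................###oooooooooooooooooooooo.........####..............
237 .......................####oooooooooooooooooo................#######.......
239 ......................#####ooooooooooooooooooo.............................
241 ......................######oooooooooooooooooo..........
[... 1639 characters left out ...]
...................................#####....................
285 ..................................................#####....................
287 ...................................................####....................
289 ...........................................................................
291 ...........................................................................
293 ...........................................................................
295 ...........................................................................
297 ...........................................................................
299 ...........................................................................
```

It pivots: the disc now leans its top towards -x by about 15–20°, at 16 N. I'll continue.

{"api": "carry_out", "payload": {
  "targets": [
    {"dp":[-2,0,1],"yaw":0},
    {"dp":[-4,0,2],"yaw":0},
    {"dp":[-6,0,2],"yaw":0},
    {"dp":[-8,0,3],"yaw":0},
    {"dp":[-10,0,3],"yaw":0},
    {"dp":[-12,0,4],"yaw":0},
    {"dp":[-12,0,4],"yaw":0}
  ]
}}

```text
clock: 12.58
eef_pos: [503.5, -214.8, 38.6]
tcp_rot: [3.139, -0.028, -0.307]
contact_force: [21.6, -12.3, 17.0]
opening: 0.234
grasp_force: 69.5
```

```bash
python3 lid.py 225 225 85 60 b
```

```text
225 ...................................ooooooooooooooooooooo..................###########
227 ...................................ooooooooooooooooooooo.................oo..........
229 ................................ooooooooooooooooooooooo..........................oo.o
231 ................................oooo....oooooooooooooo...............................
233 ..............................##oooooooooooooooooooooo...........##..................
235 .............................###oooooooooooooooooooooo.............####..............
237 ............................####oooooooooooooooooooo...................#######.......
239 ............................#####oooooooooooooooooooo................................
241 ...........................#######ooooooooooooooooooo..............####..............
243 ...........................#######ooooooooooooooooooo.............######.............
245 ...........................########oooooooooooooooooo.............######.............
247 ...........................########oooooooooooooooooo............#######.............
249 ................
[... 899 characters left out ...]
.................################.............#########...............
271 .................................##############..............#########...............
273 ..................................############..............#########................
275 ....................................#########...............#####....................
277 ......................................#####.................#####....................
279 ............................................................#####....................
281 ............................................................#####....................
283 ............................................................#####....................
```

Force is up to about 27 N at roughly 35° of tilt, which is enough. I'm backing off the wires, lifting, and moving to free worktop to finish there.

{"api": "carry_out", "payload": {
  "targets": [
    {"dp":[10,0,0],"yaw":0},
    {"dp":[19,0,0],"yaw":0},
    {"dp":[24,0,-3],"yaw":0},
    {"dp":[25,0,-15],"yaw":0},
    {"dp":[25,0,-40],"yaw":0},
    {"dp":[25,0,-70],"yaw":0},
    {"dp":[25,0,-90],"yaw":0},
    {"dp":[15,-30,-90],"yaw":0},
    {"dp":[0,-80,-90],"yaw":0},
    {"dp":[-20,-140,-90],"yaw":0},
    {"dp":[-40,-200,-90],"yaw":0},
    {"dp":[-50,-235,-90],"yaw":0}
  ]
}}

```text
clock: 14.12
eef_pos: [512.2, 32.8, 122.7]
tcp_rot: [3.142, 0.001, -0.305]
contact_force: [1.5, -0.0, -0.8]
opening: 0.231
grasp_force: 66.0
```

{"api": "carry_out", "payload": {
  "targets": [
    {"dp":[-1,-9,0],"yaw":0},
    {"dp":[-1,-9,20],"yaw":0},
    {"dp":[-1,-9,40],"yaw":0},
    {"dp":[-1,-9,60],"yaw":0},
    {"dp":[-1,-9,60],"yaw":0}
  ]
}}

```text
clock: 14.75
eef_pos: [513.7, 38.3, 61.3]
tcp_rot: [3.14, 0.003, -0.307]
contact_force: [-0.8, 0.8, -0.6]
opening: 0.232
grasp_force: 66.0
```

```bash
python3 - <<'E'
from h import *
print(proj('side',[[515,40,100],[515,40,60]]),back('top',[[250,268]],0))
E
python3 lid.py 230 165 85 80 c
```

```text
[[264.65147498 185.99595761]
 [264.86085734 200.77421929]] [[399.43154715  74.30522494   0.        ]]
165 .................#####..oo.....oooooooooooo#########......########...................
167 ........................ooooooooooooooooooo###########..##########..................o
169 .......................oooooooooooooooooooo#######################..o..........#....o
171 ......................###ooooooooooooooooooo..o###################.................oo
173 .....................####oooooooooooooooooo....###################..................o
175 ....................#####oooooooooooooooo...........................o..............oo
177 ...................######oooooooooooooooo.....o.....................###.............o
179 ...................#######ooooooooooooooooooooo......................o.............oo
181 ....................#######oooooooooooooooooo......................................oo
183 ...................#########.oooooooo.ooooooo......................................oo
185 ....................########..ooooooo..#..ooo......................................oo
187 ....
[... 1901 characters left out ...]
.............................................................o....oooo
231 .....................................................................................
233 ............................................................##.......................
235 ..............................................................####...................
237 ..................................................................#######.......###..
239 .....................................................................................
241 ..............................................................####...................
243 .............................................................######..................
```

{"api": "carry_out", "payload": {
  "targets": [
    {"dp":[0,0,20],"yaw":0},
    {"dp":[0,0,36],"yaw":0},
    {"dp":[0,0,43],"yaw":0},
    {"dp":[0,0,46],"yaw":0},
    {"dp":[-4,0,49],"yaw":0},
    {"dp":[-8,0,51],"yaw":0},
    {"dp":[-12,0,52],"yaw":0}
  ]
}}

```text
clock: 15.68
eef_pos: [511.8, 42.2, 14.7]
tcp_rot: [-3.138, -0.015, -0.305]
contact_force: [5.5, 0.7, 37.0]
opening: 0.233
grasp_force: 71.3
```

{"api": "carry_out", "payload": {
  "targets": [
    {"dp":[2,0,-3],"yaw":0},
    {"dp":[2,0,-3],"yaw":0},
    {"dp":[2,0,-3],"yaw":0}
  ],
  "fingers": -0.53,
  "grip_force": 20
}}

```text
clock: 16.05
eef_pos: [508.2, 42.4, 15.0]
tcp_rot: [-3.14, -0.005, -0.306]
contact_force: [1.7, -0.3, 14.6]
opening: 0.235
grasp_force: 48.7
```

{"api": "carry_out", "payload": {
  "targets": [
    {"dp":[-2,0,1],"yaw":0},
    {"dp":[-4,0,1],"yaw":0},
    {"dp":[-6,0,2],"yaw":0},
    {"dp":[-8,0,2],"yaw":0}
  ],
  "fingers": -0.52,
  "grip_force": 20
}}

```text
clock: 16.55
eef_pos: [504.9, 44.4, 14.6]
tcp_rot: [-3.138, -0.013, -0.305]
contact_force: [9.5, -6.7, 20.8]
opening: 0.239
grasp_force: 46.4
```

```bash
python3 lid.py 215 175 75 70 d
```

```text
175 #####..............................oooooooooooooooooooo....................
177 #####...............................oooooooooooooooooooo.....o.............
179 #####...............................oo..oooooooooooooo...ooooo.............
181 #####.....................................ooooooooooooo.oooo...............
183 #####.............................ooo.....oooooooooooo..oooo...............
185 #####.............................oooooooooooooooooooo...ooo...............
187 #####............................##ooooooooooooooooo.....oo................
189 #####...........................###oooooooooooooooooo......................
191 #####..........................####ooooooooooooooooo.......................
193 #####.........................######ooooooooooooooo........................
195 #####.........................#######oooooooooooooo........................
197 #####.........................#######oooooooooooooo........................
199 #####.........................#########.ooooooooooo........................
201 #####..........................#########.ooooooo..#.....
[... 999 characters left out ...]
............................................................
229 ######.....................................................................
231 ######.....................................................................
233 ######.....................................................................
235 ######.....................................................................
237 ######.....................................................................
239 ######.....................................................................
241 ######.....................................................................
243 ######.....................................................................
```

{"api": "carry_out", "payload": {
  "targets": [
    {"dp":[-3,0,0],"yaw":0},
    {"dp":[-6,0,1],"yaw":0},
    {"dp":[-9,0,2],"yaw":0},
    {"dp":[-12,0,3],"yaw":0},
    {"dp":[-15,0,5],"yaw":0},
    {"dp":[-18,0,7],"yaw":0}
  ]
}}

```text
clock: 17.35
eef_pos: [486.1, 50.4, 7.0]
tcp_rot: [-3.138, -0.009, -0.306]
contact_force: [3.9, -1.1, 21.8]
opening: 0.244
grasp_force: 48.3
```

{"api": "carry_out", "payload": {
  "targets": [
    {"dp":[-3,0,3],"yaw":0},
    {"dp":[-6,0,7],"yaw":0},
    {"dp":[-9,0,11],"yaw":0},
    {"dp":[-11,0,14],"yaw":0},
    {"dp":[-12,0,16],"yaw":0},
    {"dp":[-12,0,16],"yaw":0}
  ]
}}

```text
clock: 18.1
eef_pos: [468.9, 53.6, -12.0]
tcp_rot: [3.141, 0.001, -0.306]
contact_force: [0.4, 1.1, -0.6]
opening: 0.24
grasp_force: 0.1
```

```bash
python3 lid.py 205 170 80 65 e
```

```text
170 .##############...........oooooooooooooooooooooooooooooo...........o...#########
172 .##############............ooooooooooooooooooooooooooo............oooooo########
174 ..##..#########...............oooooooooooooooooooooo....................######..
176 ......#########.................ooooooooooooooooooo.............oo..............
178 ......#########..................oooooooooooooooooo.............oooooooo........
180 .......########.................ooooooooooooooooooo................ooo..........
182 .......########.................ooooooooooooooooooo...............oooo..........
184 .......########.................ooooooooooooooooooo................ooo..........
186 .......########.................ooooooooooooooooooo................ooo..........
188 .......########.................o...oooooooooooooo..............................
190 .......########......................ooooooooooooo..............................
192 .......########...............o......ooooooooooooo..............................
194 .....##########...............oooo.ooooooooooooooo..........................
[... 1004 characters left out ...]
....................
220 ################..####################......###########.........................
222 ################..####################################..........................
224 ################...#################################............................
226 ################......###########################...............................
228 ################............###############.....................................
230 ################................................................................
232 ################................................................................
234 ################................................................................
```

The lid lies flat with its knob up: side mask px 223–260 × 208–229, no contact force. I'm letting go and rising straight off.

{"api": "carry_out", "payload": {
  "targets": [
    {"dp":[0,0,0],"yaw":0},
    {"dp":[0,0,0],"yaw":0},
    {"dp":[0,0,0],"yaw":0},
    {"dp":[0,0,-15],"yaw":0},
    {"dp":[0,0,-35],"yaw":0},
    {"dp":[0,0,-60],"yaw":0},
    {"dp":[0,0,-80],"yaw":0},
    {"dp":[0,0,-80],"yaw":0}
  ],
  "fingers": 0
}}

```text
clock: 19.15
eef_pos: [470.8, 53.8, 70.3]
tcp_rot: [-3.14, -0.004, -0.306]
contact_force: [-0.1, -0.2, -0.1]
opening: 0.502
grasp_force: 0.0
```

```bash
cat > flat.py <<'E'
from h import *
from scipy.optimize import minimize
a=np.linspace(0,2*np.pi,60,endpoint=False)
c=lambda rad,z:np.c_[rad*np.cos(a),rad*np.sin(a),0*a+z]
disc=np.vstack([c(46,0),c(48,2),c(48,5),c(45,8)]);knob=np.vstack([c(11,8),c(11,34)])
im=r.grab_frame('side')[:,:,::-1].copy();cv2.imwrite('pics/f.png',im)
hsv=cv2.cvtColor(im,cv2.COLOR_BGR2HSV);m=cv2.inRange(hsv,(5,90,40),(22,255,255))
x0,y0,x1,y1=221,185,275,240;M=m[y0:y1,x0:x1]/255.
k,l,st,_=cv2.connectedComponentsWithStats(np.uint8(M));M=(l==1+st[1:,4].argmax())*1.
for row in M[::2]: print(''.join('#' if v else '.' for v in row))
def ren(p):
    o=np.zeros(((y1-y0)*4,(x1-x0)*4),np.uint8)
    for P in(disc,knob):
        u=(proj('side',P+[p[0],p[1],0])-[x0,y0]+.5)*4
        cv2.fillConvexPoly(o,cv2.convexHull(np.round(u*16).astype(np.int32)),255,shift=4)
    return cv2.resize(o,(x1-x0,y1-y0),interpolation=cv2.INTER_AREA)/255.
f=lambda p:np.abs(cv2.GaussianBlur(ren(p)-M,(0,0),.7)).sum()
s=min((minimize(f,g,method='Nelder-Mead',options=dict(initial_simplex=[g,[g[0]+8,g[1]],[g[0],g[1]+12]])) for g in([465,55],[470,40],[472,65])),key=lambda s:s.fun);print(s.x,s.fun,M.sum(),r.sense()['eef_pos'])
E
python3 flat.py
```

```text
......................................................
......................................................
......................................................
......................................................
......................................................
......................................................
......................................................
......................................................
......................................................
......................................................
......................................................
....................#.................................
................########..............................
...........####################.......................
.......############################...................
....##################################................
...####################################...............
..#####################################...............
..#####################################...............
...##################################.................
.....##############################...................
........#######################.......................
......................................................
......................................................
......................................................
......................................................
......................................................
......................................................
[454.77871552  59.02931356] 46.769234673036465 581.0 [469.9927911   53.72779826  69.31149272]
```

```bash
python3 - <<'E'
from h import *
print(proj('side',[[454.8,59,4],[470,53.7,4],[454.8,59,34],[454.8,59,8],[470,53.7,95]]))
im=cv2.imread('pics/f.png');p=im[205:232,228:262]
print('r channel')
for j,row in enumerate(p[:,:,2]): print(205+j,' '.join(f'{v:3d}' for v in row))
E
```

```text
[[240.86943848 218.50290596]
 [246.97077113 219.14157106]
 [240.42439387 208.02228285]
 [240.81050503 217.12005609]
 [245.82312757 186.48839974]]
r channel
205 230 231 231 231 231 230 231 231 231 231 231 230 229 226 226 229 230 230 230 229 227 228 229 230 222 214 169 122 122 183 214 213 213 213
206 229 230 231 231 231 231 231 231 231 231 230 229 225 226 229 230 230 228 227 229 229 229 230 229 229 229 221 214 213 224 229 228 229 229
207 229 230 230 231 231 231 231 231 231 231 233 237 241 241 238 234 231 229 228 229 229 229 229 229 229 229 228 229 229 229 229 229 228 229
208 229 229 230 230 230 231 231 231 231 231 233 235 239 243 245 235 219 224 229 229 229 229 229 229 228 228 228 228 228 228 228 228 228 228
209 230 229 229 229 229 230 230 230 230 230 231 232 233 233 227 207 183 215 231 231 230 229 229 228 228 228 228 228 228 228 228 228 228 228
210 229 229 230 229 231 233 235 236 226 220 222 219 211 198 184 174 150 213 239 239 240 240 236 232 229 228 228 228 228 228 228 228 228 228
211 229 229 231 234 237 238 238 238 219 171 162 171 170 159 142 127 111 210 241 242 244 244 241 239 237 
[... 2135 characters left out ...]

227 113 121 132 146 165 183 200 207 211 213 208 208 205 197 193 188 183 173 164 156 143 125 110  97 105 114 174 208 220 225 225 226 225 218
228 208 170 117 121 117 121 137 146 152 152 147 148 147 143 138 133 132 126 118 117 112 112 114 124 181 209 220 225 225 225 225 225 225 225
229 225 220 213 213 211 170 118 117 116 116 115 115 112 113 113 112 115 117 175 208 209 209 210 211 220 225 225 225 225 225 226 226 226 226
230 225 225 227 226 226 220 212 212 211 211 210 211 210 211 210 211 211 211 220 226 225 225 223 223 225 226 226 226 225 225 225 225 226 226
231 225 225 226 226 226 226 226 226 226 226 226 226 226 226 226 226 226 226 226 226 226 225 223 224 226 226 226 226 226 226 225 225 226 226
```

The knob is up. It shows at side px (240.5, 207–219), which matches a lid centre of (455,59). Now I'm refining the pot pose from the first pictures.

```bash
cat > pot.py <<'E'
from h import *
from scipy.optimize import minimize
E_={}
for n in('top','side'):
    g=cv2.cvtColor(cv2.imread(f'pics/{n}0.png'),cv2.COLOR_BGR2GRAY)
    G=cv2.GaussianBlur(cv2.resize(g,None,fx=4,fy=4,interpolation=cv2.INTER_CUBIC),(0,0),2.5).astype(float)
    E_[n]=np.minimum(np.hypot(cv2.Sobel(G,6,1,0),cv2.Sobel(G,6,0,1)),60)
def samp(n,P):
    u=(proj(n,P)*4+1.5).astype(np.float32);return cv2.remap(E_[n].astype(np.float32),u[:,0],u[:,1],cv2.INTER_LINEAR).mean()
def mk(p,rad,z,d0,d1):
    t=np.radians(np.linspace(d0,d1,80))+p[2];return np.c_[p[0]+rad*np.cos(t),p[1]+rad*np.sin(t),0*t+z]
def sc(p,ns):
    p=(p[0],p[1],p[2]/50);s=0
    for n in ns:
        for a in((34,48,0,360),(50,57,38,142),(50,57,218,322),(59,57,38,142),(59,57,218,322),(43,63.5,144,216)): s+=samp(n,mk(p,*a))
        t=np.radians(np.array([144,216]))+p[2]
    return -s
for ns in(['top'],['side'],['top','side']):
    b=min((minimize(sc,[x,y,-12],(ns,),method='Nelder-Mead',options=dict(initial_simplex=[[x,y,-12],[x+4,y,-12],[x,y+4,-12],[x,y,-8]])) for x in(503,507,511) for y in(215,219,222)),key=lambda s:s.fun);print(ns,b.x[:2],np.degrees(b.x[2]/50),b.fun)
for z in(60,64,68):
    q=back('top',[[195.8,215.9],[211.1,218.6]],z);d=q[0]-q[1];m=q.mean(0);w=np.arctan2(-d[0],d[1]);print(z,q[:,:2].round(1).tolist(),np.degrees(w),np.hypot(*d[:2]),'centre',m[:2]-47*np.cos(np.radians(26))*np.array([np.cos(w),np.sin(w)]))
E
python3 pot.py
```

```text
['top'] [502.45449751 213.88240343] -20.625234776206423 -256.2135925292969
['side'] [505.57284538 221.790311  ] -12.030869296266168 -330.6589660644531
['top', 'side'] [504.96017211 221.13462824] -11.449959748946142 -573.1719360351562
60 [[553.6, 228.4], [544.7, 182.5]] -11.040965866271867 46.783556699526486 centre [507.67396085 213.53591162]
64 [[553.0, 227.4], [544.1, 181.7]] -11.040965866271835 46.61622229315175 centre [507.0886602  212.63248259]
68 [[552.4, 226.4], [543.5, 180.8]] -11.040965866271803 46.448887886777015 centre [506.50335955 211.72905355]
```

```bash
python3 - <<'E'
from h import *
g=cv2.cvtColor(cv2.imread('pics/top0.png'),cv2.COLOR_BGR2GRAY)
for j in range(210,256): print(j,' '.join(f'{v:3d}' for v in g[j,176:224]))
for p in((505,221,-11.5),(507,216,-12)):
    for rad,z in((34,48),(50,57),(59,57),(59,30)):
        t=np.linspace(0,2*np.pi,200);u=proj('top',np.c_[p[0]+rad*np.cos(t),p[1]+rad*np.sin(t),0*t+z]);print(p,rad,z,u.min(0).round(1),u.max(0).round(1))
E
```

```text
210 169 171 170 168 170 171 169 169 169 155 158 147 146 145 144 143 142 143 145 144 144 144 145 147 145 144 144 146 144 137 109 110 107 120 146 136 120 145 146 144 144 144 143 145 143 145 146 146
211 170 170 168 169 171 170 169 169 169 146 146 145 145 146 144 143 143 146 145 142 128 129 146 146 143 145 144 136 109 101  68  65  62  80 108  97  82 112 108 108 120 145 144 146 144 145 144 143
212 170 173 168 170 167 170 170 158 156 145 144 146 143 143 145 143 143 124 117 109  89  86 111 141 134 137 111 102  62  66  65  63  65  63  67  66  65  65  67  59  86 109 108 121 144 143 132 123
213 169 171 170 168 169 169 156 146 146 147 143 144 145 145 147 143 142  78  60  57  55  48  86 147 140 138 103  96  70  72  64  66  67  67  64  66  65  68  65  68  67  66  63  83 109 105  95  83
214 170 171 170 169 170 170 146 145 144 145 144 146 144 145 144 146 143  67  53  53  52  57  83 132 172 173 168 154 137 128  92  68  62  65  68  64  67  65  67  69  64  65  67  66  68  65  68  68
215 171 172 168 171 169 158 146 145 148 146 145 147 145 131 146 158 169  77  55  55  48  43  65 102 167 174 175 172 171 
[... 7623 characters left out ...]
 171 147 149 148 148 147 148 149 147 147 149 149 149 146 151 149 149 151 150 151 149 149 147 148
255 174 173 174 175 174 175 175 174 176 173 173 176 174 172 172 172 174 171 171 168 173 174 174 173 169 148 147 152 148 146 147 148 149 146 149 148 150 147 149 148 149 149 149 150 148 149 147 148
(505, 221, -11.5) 34 48 [187.7 221.3] [210.3 244.1]
(505, 221, -11.5) 50 57 [181.6 215.5] [215.  249.3]
(505, 221, -11.5) 59 57 [178.6 212.5] [218.1 252.4]
(505, 221, -11.5) 59 30 [181.1 213.9] [219.7 252.8]
(507, 216, -12) 34 48 [189.4 220.6] [212.  243.4]
(507, 216, -12) 50 57 [183.3 214.8] [216.7 248.6]
(507, 216, -12) 59 57 [180.3 211.8] [219.8 251.7]
(507, 216, -12) 59 30 [182.8 213.2] [221.4 252.2]
```

```bash
python3 - <<'E'
from h import *
for n,u,z in(('lipR',[203.6,249],63.5),('lipL',[185,241.5],63.5),('clL',[195.3,215],66),('clR',[210.5,218.7],66)):
    q=back('top',[u],z)[0,:2]-[505,221];print(n,q.round(1),np.hypot(*q).round(1),np.degrees(np.arctan2(q[1],q[0])).round(1))
E
```

```text
lipR [-49.7 -18. ] 52.9 -160.1
lipL [-27.   37.5] 46.2 125.8
clL [50.4  7.5] 51.0 8.4
clR [ 38.5 -38. ] 54.1 -44.6
```

The lip ends and clips both give a pot yaw of about -17.5°, and the rim and seat hole match a centre of (505,221). Now I'm gripping the knob again.

{"api": "carry_out", "payload": {
  "targets": [
    {"dp":[-8,0,0],"yaw":0},
    {"dp":[-16,-0.5,10],"yaw":0},
    {"dp":[-16,-0.5,35],"yaw":0},
    {"dp":[-16,-0.5,58],"yaw":0},
    {"dp":[-16,-0.5,72],"yaw":0},
    {"dp":[-16,-0.5,79],"yaw":0},
    {"dp":[-16,-0.5,79],"yaw":0}
  ]
}}

```text
clock: 20.08
eef_pos: [453.9, 59.0, -11.1]
tcp_rot: [3.141, 0.001, -0.306]
contact_force: [-0.2, 0.2, -0.1]
opening: 0.5
grasp_force: 0.0
```

{"api": "carry_out", "payload": {
  "targets": [
    {"dp":[0,0,0],"yaw":0},
    {"dp":[0,0,0],"yaw":0},
    {"dp":[0,0,0],"yaw":0},
    {"dp":[0,0,0],"yaw":0}
  ],
  "fingers": -1,
  "grip_force": 25
}}

```text
clock: 20.58
eef_pos: [454.7, 59.0, -10.1]
tcp_rot: [-3.141, -0.001, -0.306]
contact_force: [-1.7, -0.0, 6.1]
opening: 0.245
grasp_force: 24.9
```

```bash
python3 lid.py 210 170 70 64 g; python3 -c "
from h import *
print(proj('side',[[454.8,59,34],[454.8,59,8]]))"
```

```text
170 ##########.....ooooooooooooooooooooooooooooo.................ooo..####
172 ##########.......oooooooooooooooooooooooo....................oooooo###
174 .#########...........oooooooooooooooooooo..........................###
176 .#########............ooooooooooooooooooo..................oo.........
178 ..########............oooooooooooooooooo...................oooooooo...
180 ..########..........oooooooooooooooooooo.....................oooo.....
182 ..########..........oooooooooooooooooooo.....................oooo.....
184 ..########...........ooooooooooooooooooo......................ooo.....
186 ..########..............ooooooooooooooo.......................ooo.....
188 ..########...............oooooooooooooo...............................
190 ..########................ooooooooooooo...............................
192 ..########........ooo....oooooooooooooo...............................
194 ##########.........ooooooooooooooooooo................................
196 ##########.........ooooooooooooooooooo................................
198 ##########..........oooooooooooooooooo........
[... 658 characters left out ...]
oooo.###############.....................
218 ###########..#############........################....................
220 ###########..#####################################....................
222 ###########..####################################.....................
224 ###########....################################.......................
226 ###########......###########################..........................
228 ###########............##############.................................
230 ###########...........................................................
232 ###########...........................................................
[[240.42439387 208.02228285]
 [240.81050503 217.12005609]]
```

The grip is good, but there is 6 N upward, so the tips rest on the lid's face. I'm regripping 5 mm higher to leave room for tilting.

{"api": "carry_out", "payload": {
  "targets": [
    {"dp":[0,0,0],"yaw":0},
    {"dp":[0,0,0],"yaw":0},
    {"dp":[0,0,-3],"yaw":0},
    {"dp":[0,0,-5],"yaw":0},
    {"dp":[0,0,-5],"yaw":0}
  ],
  "fingers": -0.3
}}

```text
clock: 21.25
eef_pos: [454.5, 59.0, -5.5]
tcp_rot: [-3.141, -0.0, -0.306]
contact_force: [0.2, 0.8, -0.1]
opening: 0.35
grasp_force: 0.0
```

{"api": "carry_out", "payload": {
  "targets": [
    {"dp":[0,0,0],"yaw":0},
    {"dp":[0,0,0],"yaw":0},
    {"dp":[0,0,0],"yaw":0},
    {"dp":[0,0,0],"yaw":0}
  ],
  "fingers": -1,
  "grip_force": 25
}}

```text
clock: 21.75
eef_pos: [454.4, 59.0, -5.5]
tcp_rot: [-3.141, -0.0, -0.306]
contact_force: [-0.6, 0.0, 5.1]
opening: 0.241
grasp_force: 24.3
```

{"api": "carry_out", "payload": {
  "targets": [
    {"dp":[0,0,-8],"yaw":0},
    {"dp":[0,0,-25],"yaw":0},
    {"dp":[0,0,-50],"yaw":0},
    {"dp":[-10,-15,-75],"yaw":0},
    {"dp":[-30,-45,-90],"yaw":0},
    {"dp":[-55,-90,-90],"yaw":0},
    {"dp":[-80,-135,-90],"yaw":0},
    {"dp":[-95,-162,-90],"yaw":0},
    {"dp":[-100,-170,-90],"yaw":0},
    {"dp":[-100,-170,-90],"yaw":0}
  ]
}}

```text
clock: 23.0
eef_pos: [409.9, 251.1, 84.3]
tcp_rot: [3.141, 0.0, -0.305]
contact_force: [-0.1, -0.1, -1.3]
opening: 0.241
grasp_force: 24.8
```

{"api": "carry_out", "payload": {
  "targets": [
    {"dp":[0,0,10],"yaw":0},
    {"dp":[0,0,20],"yaw":0},
    {"dp":[0,0,25],"yaw":0},
    {"dp":[0,0,28],"yaw":0},
    {"dp":[0,0,31],"yaw":0},
    {"dp":[0,0,33],"yaw":0}
  ]
}}

```text
clock: 23.75
eef_pos: [409.6, 251.2, 51.3]
tcp_rot: [3.141, 0.001, -0.306]
contact_force: [-5.5, 1.1, 4.2]
opening: 0.245
grasp_force: 25.6
```

{"api": "carry_out", "payload": {
  "targets": [
    {"dp":[0,0,2],"yaw":0},
    {"dp":[0,0,4],"yaw":0},
    {"dp":[0,0,4],"yaw":0}
  ]
}}

```text
clock: 24.12
eef_pos: [409.3, 251.2, 47.2]
tcp_rot: [3.141, 0.001, -0.306]
contact_force: [-5.4, 0.6, 6.1]
opening: 0.241
grasp_force: 25.9
```

```bash
cat > tilt.py <<'E'
# fit lid tilt in side view: params x,y,z of underside centre, tilt about tool y (tool yaw -0.306)
import sys
from h import *
from scipy.optimize import minimize
a=np.linspace(0,2*np.pi,60,endpoint=False)
c=lambda rad,z:np.c_[rad*np.cos(a),rad*np.sin(a),0*a+z]
disc=np.vstack([c(46,0),c(48,2),c(48,5),c(45,8)])
w=-.306;Rz=np.array([[np.cos(w),-np.sin(w),0],[np.sin(w),np.cos(w),0],[0,0,1]])
x,y,W,H,X,Y,Z,G=[float(v) for v in sys.argv[1:9]]
x,y,W,H=map(int,(x,y,W,H))
im=r.grab_frame('side')[:,:,::-1].copy();cv2.imwrite(f'pics/tilt{sys.argv[9]}.png',im)
M=cv2.inRange(cv2.cvtColor(im,cv2.COLOR_BGR2HSV),(5,90,40),(22,255,255))[y:y+H,x:x+W]/255.
D=(im.max(2)<75)[y:y+H,x:x+W]; D=cv2.dilate(np.uint8(D),np.ones((3,3)))>0
for j in range(0,H,2): print(y+j,''.join('#' if M[j,i] else('o' if D[j,i] else '.') for i in range(W)))
def lid(p,th): # pivot about grasp at g above underside
    t=np.radians(th);R=Rz@np.array([[np.cos(t),0,-np.sin(t)],[0,1,0],[np.sin(t),0,np.cos(t)]]);return (disc-[0,0,G])@R.T+p+[0,0,G]
def f(q):
    o=np.zeros((H*4,W*4),np.uint8);u=(proj('side',lid([X+q[0]*Rz[0,0],Y+q[0]*Rz[1,0],Z+q[2]],q[1]))-[x,y]+.5)*4
    cv2.fillConvexPoly(o,cv2.convexHull(np.round(u*16).astype(np.int32)),255,shift=4)
    d=cv2.resize(o,(W,H),interpolation=cv2.INTER_AREA)/255.-M;d[D]=0
    return np.abs(cv2.GaussianBlur(d,(0,0),.7)).sum()+.1*q[0]**2+.1*q[2]**2
s=min((minimize(f,[0,t,0],method='Nelder-Mead',options=dict(initial_simplex=[[0,t,0],[3,t,0],[0,t+6,0],[0,t,3]])) for t in(0,8,16,24)),key=lambda s:s.fun);print('dx,tilt,dz',s.x.round(1),s.fun)
E
python3 tilt.py 195 130 85 65 409.6 251.2 52 23 1
```

```text
130 ................oooooooooooooooooooo..............#####################..............
132 ...............ooooooooooooooooooooo.......................###.......................
134 ...............oooooooooooooooooooo..................................................
136 ...............oooooooooooooooooooo..................................................
138 ...............oooooooooooooooooooo..................................................
140 ............ooooo..oooooooooooooooo..................................................
142 ............ooooooooooooooooooooooo..................................................
144 ............ooooooooooooooooooooooo....................oooo...ooooooooooooooooooooooo
146 ............oooooooooooooooooooooo................###################################
148 .............ooooooooooooooooooooo................###################################
150 ..............ooooooooooooooooooo.................##################################.
152 ..............ooooooooooooooooooo.................###################################
154 ...............o
[... 1215 characters left out ...]
..............oooooooo..
182 .................########..................................................oooooo....
184 .................########..................................................oooooo....
186 .................########o.................................................oooooo....
188 .................########oo................................................oooooo....
190 .................#########o..........................................................
192 .................#########...........................................................
194 ...............##########............................................................
dx,tilt,dz [-3.   9.5  3.2] 833.0427502010513
```

{"api": "carry_out", "payload": {
  "targets": [
    {"dp":[0,0,-3],"yaw":0},
    {"dp":[0,0,-10],"yaw":0},
    {"dp":[0,0,-14],"yaw":0},
    {"dp":[0,0,-14],"yaw":0}
  ]
}}

```text
clock: 24.68
eef_pos: [410.6, 251.4, 61.8]
tcp_rot: [-3.141, -0.001, -0.306]
contact_force: [0.4, -0.3, -0.7]
opening: 0.239
grasp_force: 25.4
```

```bash
python3 - <<'E'
from h import *
im=r.grab_frame('side')[:,:,::-1].copy();cv2.imwrite('pics/h1.png',im)
s=r.sense();T=s['eef_pos'];print(T)
hsv=cv2.cvtColor(im,cv2.COLOR_BGR2HSV);m=cv2.inRange(hsv,(5,90,40),(22,255,255))
for j in range(144,184): print(j,''.join('#' if m[j,i] else('o' if im[j,i].max()<75 else '.') for i in range(200,250)))
w=-.306;xt=np.array([np.cos(w),np.sin(w),0])
a=np.linspace(0,2*np.pi,90)
for th in(0,5,10,15,20):
    t=np.radians(th);e=xt*np.cos(t)+[0,0,np.sin(t)];n=-xt*np.sin(t)+[0,0,np.cos(t)];y=np.array([-np.sin(w),np.cos(w),0])
    G=T+[0,0,5.5+23];O=G-23*n
    P=np.array([O+rr*(np.cos(k)*e+np.sin(k)*y)+h*n for rr,h in((46,0),(48,2),(48,5),(45,8)) for k in a])
    u=proj('side',P);L=u[u[:,0].argmin()];Rr=u[u[:,0].argmax()];print(th,'left',L.round(1),'right',Rr.round(1),'top',u[u[:,1].argmin()].round(1),'bot',u[u[:,1].argmax()].round(1))
E
```

```text
[410.38478809 251.2647465   61.51788488]
144 ..........ooooooooooooooooo.......................
145 ..........ooooooooooooooooo.......................
146 ..........ooooooooooooooooo..................#####
147 ...........ooooooooooooooo...................#####
148 ...........oooooooooooooo....................#####
149 ...........oooooooooooooo....................#####
150 ............oooooooooooooo...................#####
151 ............oooooooooooooo...................#####
152 ............###.oooooooooo...................#####
153 ............####oooooooooo...................#####
154 ............####oooooo.ooo....................####
155 ............####oooooo.ooo....................####
156 ............####oooooo.ooo....................####
157 ............####oooooooo#o....................####
158 ............####ooooooo.#o....................####
159 ............####ooooooo.##....................####
160 ............####oooooooo#########..............###
161 ...........#####oooooooo#############..........###
162 ...........#####.oooooo.###############........###
163 ..........
[... 828 characters left out ...]
#######..............................
179 ............########..............................
180 ............########..............................
181 ............########..............................
182 ............########..............................
183 ............########..............................
0 left [204.1 167.3] right [238.  166.8] top [222.6 159.7] bot [218.9 174.3]
5 left [204.7 168.6] right [238.5 165.5] top [226.2 159.8] bot [216.1 174.2]
10 left [205.5 169.9] right [238.9 164.1] top [230.4 159.6] bot [213.8 174.4]
15 left [206.4 171.1] right [239.1 162.7] top [232.4 159.1] bot [212.8 174.7]
20 left [207.4 172.2] right [239.3 161.3] top [234.7 158.3] bot [212.1 175.2]
```

The edges at side px (206,170.5) and (239,163) put the tilt at about 13.5°, low side towards the robot, as needed. I'm moving over the pot.

{"api": "carry_out", "payload": {
  "targets": [
    {"dp":[0,0,-15],"yaw":0},
    {"dp":[10,0,-26],"yaw":0},
    {"dp":[30,0,-26],"yaw":0},
    {"dp":[55,0,-26],"yaw":0},
    {"dp":[80,0,-26],"yaw":0},
    {"dp":[95,0,-26],"yaw":0},
    {"dp":[100,0.4,-26],"yaw":0},
    {"dp":[100,0.4,-26],"yaw":0},
    {"dp":[100,0.4,-26],"yaw":0}
  ]
}}

```text
clock: 25.85
eef_pos: [504.6, 220.8, 87.1]
tcp_rot: [3.141, 0.001, -0.306]
contact_force: [0.0, 0.0, -1.6]
opening: 0.244
grasp_force: 25.4
```

```bash
cat > ed.py <<'E'
import sys
from h import *
im=r.grab_frame('side')[:,:,::-1].copy();cv2.imwrite(f'pics/e{sys.argv[1]}.png',im)
T=r.sense()['eef_pos'];print(T);x,y,W,H=map(int,sys.argv[2:6])
m=cv2.inRange(cv2.cvtColor(im,cv2.COLOR_BGR2HSV),(9,90,100),(20,190,255))
for j in range(y,y+H): print(j,''.join('#' if m[j,i] else('o' if im[j,i].max()<75 else '.') for i in range(x,x+W)))
w=-.306;xt=np.array([np.cos(w),np.sin(w),0]);a=np.linspace(0,2*np.pi,90)
for th in map(float,sys.argv[6:]):
    t=np.radians(th);e=xt*np.cos(t)+[0,0,np.sin(t)];n=-xt*np.sin(t)+[0,0,np.cos(t)];yy=np.array([-np.sin(w),np.cos(w),0])
    O=T+[0,0,28.5]-23*n
    u=proj('side',np.array([O+rr*(np.cos(k)*e+np.sin(k)*yy)+h*n for rr,h in((46,0),(48,2),(48,5),(45,8)) for k in a]))
    print(th,'O',O.round(1),[u[i].round(1).tolist() for i in(u[:,0].argmin(),u[:,0].argmax(),u[:,1].argmin(),u[:,1].argmax())])
E
python3 ed.py 1 225 138 65 50 8 12 16
```

```text
[504.71100374 220.80874595  87.22994148]
138 .....................ooooooooooooooo.............................
139 .....................ooooooooooooooo.............................
140 ......................oooooooooooooo.............................
141 ......................oooooooooooooo.............................
142 ......................ooooooooooooo..............................
143 ......................ooooooooooooo......................#.......
144 ......................ooooooooooooo......................oooooooo
145 .......................oooooooooooo.ooooooooooooooooooooooooooooo
146 .....................ooo.oooooooooooooooooooooooooooooooooooooooo
147 .....................ooo..oooooooooooooooooooooooooo.............
148 ......................oo..ooooooooo..............................
149 ..........................ooooooooo.......................#......
150 ..........................ooooooooo.......................#......
151 .......................#..ooooooooo.......................##.....
152 ..........................ooooooooo...........#.##....#....#.....
153 .....
[... 2015 characters left out ...]
.....
182 ..............................................oooo...............
183 ..............................................oooo...............
184 ..............................................oooo...............
185 ..............................................oooo...............
186 ..............................................oooo...............
187 ...............................................ooo...............
8.0 O [507.8 219.8  93. ] [[238.6, 162.9], [272.8, 159.0], [262.3, 153.7], [249.0, 168.2]]
12.0 O [509.3 219.4  93.2] [[239.2, 164.0], [273.1, 157.8], [264.5, 153.4], [247.5, 168.4]]
16.0 O [510.8 218.9  93.6] [[240.0, 165.0], [273.3, 156.7], [266.4, 152.9], [246.4, 168.7]]
```

Tilt is confirmed at about 12.5°, and the lateral position matches within half a pixel. Shifting 2 mm away from the lip, then lowering into the recess.

{"api": "carry_out", "payload": {
  "targets": [
    {"dp":[2.2,0,5],"yaw":0},
    {"dp":[2.2,0,12],"yaw":0},
    {"dp":[2.2,0,18],"yaw":0},
    {"dp":[2.2,0,23],"yaw":0},
    {"dp":[2.2,0,27],"yaw":0},
    {"dp":[2.2,0,30],"yaw":0},
    {"dp":[2.2,0,30],"yaw":0}
  ]
}}

```text
clock: 26.78
eef_pos: [507.4, 219.9, 57.1]
tcp_rot: [3.141, 0.0, -0.306]
contact_force: [0.2, 0.4, -1.5]
opening: 0.241
grasp_force: 25.4
```

{"api": "carry_out", "payload": {
  "targets": [
    {"dp":[0,0,1],"yaw":0},
    {"dp":[0,0,2],"yaw":0},
    {"dp":[0,0,3],"yaw":0},
    {"dp":[0,0,3],"yaw":0}
  ]
}}

```text
clock: 27.28
eef_pos: [507.5, 220.0, 54.3]
tcp_rot: [-3.142, -0.0, -0.306]
contact_force: [0.5, 0.1, -0.8]
opening: 0.246
grasp_force: 25.4
```

There was no contact on the way down, so the low edge is inside the recess. Now sliding it under the lip.

{"api": "carry_out", "payload": {
  "targets": [
    {"dp":[-1.5,0,0.5],"yaw":0},
    {"dp":[-3,0,0.5],"yaw":0},
    {"dp":[-4.5,0,0.5],"yaw":0},
    {"dp":[-6,0,0.5],"yaw":0},
    {"dp":[-7.5,0,0.5],"yaw":0},
    {"dp":[-9,0,0.5],"yaw":0},
    {"dp":[-9,0,0.5],"yaw":0}
  ]
}}

```text
clock: 28.15
eef_pos: [498.7, 222.7, 53.7]
tcp_rot: [3.142, 0.0, -0.306]
contact_force: [1.9, -0.7, -3.2]
opening: 0.248
grasp_force: 25.2
```

{"api": "carry_out", "payload": {
  "targets": [
    {"dp":[-1,0,0.5],"yaw":0},
    {"dp":[-2,0,0.5],"yaw":0},
    {"dp":[-2,0,0.5],"yaw":0}
  ]
}}

```text
clock: 28.52
eef_pos: [497.2, 223.4, 53.4]
tcp_rot: [-3.141, -0.0, -0.306]
contact_force: [3.0, -0.6, -3.5]
opening: 0.241
grasp_force: 25.2
```

```bash
python3 ed.py 2 225 145 65 45 8 12 16
```

```text
[497.18865293 223.38464658  53.36025945]
145 ..................oooooooooooooooo..ooooooooooooooooooooooooooooo
146 ..................ooooooooooooooooo.ooooooooooooooooooooooooooooo
147 ..................oooooooooooooooo..oooooooooooooooo.............
148 ..................oooooooooooooooo.#.............................
149 ...................ooooooooooooooo#...........#.#.........#......
150 ...................oooooooooooooo............#............#......
151 ...................oooooooooooooo............#.#.................
152 ...................ooooo.oooooooo...........#.###.....#....#.....
153 ...................ooooooooooooo.#.................#.......#.....
154 ....................oooooooooooo..#................#........#....
155 ....................oooooooooooo............................#....
156 ....................oooooooooooo.................................
157 ......................oooooooooo.................................
158 .......................ooooooooo..............................#..
159 .......................oooooo.oo..............................#..
160 .....
[... 1665 characters left out ...]
.....
184 ..............................................oooo...............
185 ...............................................ooo...............
186 ..............................................oooo...............
187 ..............................................oooo...............
188 ...............................................o.................
189 .................................................................
8.0 O [500.2 222.4  59.1] [[236.3, 173.9], [270.1, 170.0], [258.8, 164.5], [247.6, 179.5]]
12.0 O [501.7 221.9  59.4] [[237.0, 174.9], [270.4, 168.9], [262.0, 164.2], [246.1, 179.6]]
16.0 O [503.2 221.5  59.8] [[237.7, 175.9], [270.6, 167.7], [263.9, 163.8], [244.8, 179.9]]
```

The lid's low edge is now hidden behind the lip (visible part starts at px 241) and it meets the wall at about 3 N. Levelling it onto the clips.

{"api": "carry_out", "payload": {
  "targets": [
    {"dp":[1,0,1.5],"yaw":0},
    {"dp":[2,0,3],"yaw":0},
    {"dp":[3,0,4.5],"yaw":0},
    {"dp":[3.5,0,6],"yaw":0},
    {"dp":[4,0,7],"yaw":0},
    {"dp":[4,0,7],"yaw":0}
  ]
}}

```text
clock: 29.32
eef_pos: [501.1, 222.4, 47.1]
tcp_rot: [-3.141, -0.0, -0.306]
contact_force: [-1.3, -0.3, 9.5]
opening: 0.249
grasp_force: 26.4
```

{"api": "carry_out", "payload": {
  "targets": [
    {"dp":[0.5,0,1],"yaw":0},
    {"dp":[1,0,2],"yaw":0},
    {"dp":[1,0,3],"yaw":0},
    {"dp":[1,0,3],"yaw":0}
  ]
}}

```text
clock: 29.82
eef_pos: [502.7, 222.2, 44.1]
tcp_rot: [-3.14, -0.001, -0.306]
contact_force: [0.7, -0.6, 6.5]
opening: 0.246
grasp_force: 26.4
```

```bash
python3 ed.py 3 225 145 65 45 0 3 6
```

```text
[502.6936658  222.16384742  44.0438788 ]
145 ....................o....oooooooooooooooooooooooooooooooooooooooo
146 ...................oooooooooooooooooooooooooooooooooooooooooooooo
147 ....................oooooooooooooooooooooooooooooooo.............
148 ....................ooooooooooooooooo............................
149 ....................ooooooooooooooooo.........#...........#......
150 ....................oooooooooooooooo......................#......
151 ....................oooooooooooooooo.#....................#......
152 .....................ooooooooooooooo.#................#....#.....
153 ....................ooooooooooooooo.#................#.....#.....
154 .....................oooooooooooooo.........................#....
155 .....................oooo..oooooooo.........................#....
156 .....................ooooooooooooo...............................
157 .....................ooooooooooooo...............................
158 .....................ooooooooooooo............................#..
159 .....................ooooooooooooo............................#..
160 .....
[... 1663 characters left out ...]
.......
184 ...............................................oooo..............
185 ...............................................oooo..............
186 ...............................................oooo..............
187 ...............................................ooo...............
188 ................................................oo...............
189 .................................................................
0.0 O [502.7 222.2  49.5] [[237.3, 174.9], [271.3, 175.3], [254.8, 167.5], [253.2, 182.7]]
3.0 O [503.8 221.8  49.6] [[237.7, 175.7], [271.6, 174.5], [257.3, 167.6], [252.4, 182.6]]
6.0 O [505.  221.4  49.7] [[238.1, 176.5], [271.9, 173.7], [259.6, 167.6], [250.5, 182.6]]
```

Force fell from 9.5 N to 6.5 N while going down, so the clips are giving way. Pressing a little further.

{"api": "carry_out", "payload": {
  "targets": [
    {"dp":[0.3,0,1],"yaw":0},
    {"dp":[0.5,0,2],"yaw":0},
    {"dp":[0.5,0,3],"yaw":0},
    {"dp":[0.5,0,4],"yaw":0},
    {"dp":[0.5,0,4],"yaw":0}
  ]
}}

```text
clock: 30.5
eef_pos: [503.6, 221.9, 41.3]
tcp_rot: [-3.14, -0.002, -0.306]
contact_force: [-1.1, -3.8, 24.8]
opening: 0.244
grasp_force: 28.2
```

Force is now 25 N, so it's probably seated. I'm letting go, closing the fingers, and pressing the clip side to make sure.

{"api": "carry_out", "payload": {
  "targets": [
    {"dp":[0,0,-3],"yaw":0},
    {"dp":[0,0,-3],"yaw":0},
    {"dp":[0,0,-3],"yaw":0},
    {"dp":[0,0,-10],"yaw":0},
    {"dp":[0,0,-25],"yaw":0},
    {"dp":[0,0,-45],"yaw":0},
    {"dp":[0,0,-45],"yaw":0}
  ],
  "fingers": -0.1
}}

```text
clock: 31.38
eef_pos: [503.6, 222.3, 86.4]
tcp_rot: [-3.139, -0.003, -0.306]
contact_force: [0.2, 0.1, 0.0]
opening: 0.448
grasp_force: 0.0
```

{"api": "carry_out", "payload": {
  "targets": [
    {"dp":[9,0,0],"yaw":0},
    {"dp":[18,0,0],"yaw":0},
    {"dp":[27,0,0],"yaw":0},
    {"dp":[27,0,10],"yaw":0},
    {"dp":[27,0,22],"yaw":0},
    {"dp":[27,0,32],"yaw":0},
    {"dp":[27,0,36],"yaw":0},
    {"dp":[27,0,36],"yaw":0}
  ],
  "fingers": -1
}}

```text
clock: 32.38
eef_pos: [527.7, 213.5, 47.9]
tcp_rot: [3.141, 0.001, -0.306]
contact_force: [0.1, -0.3, -0.3]
opening: 0.001
grasp_force: 0.0
```

{"api": "carry_out", "payload": {
  "targets": [
    {"dp":[0,0,2],"yaw":0},
    {"dp":[0,0,4],"yaw":0},
    {"dp":[0,0,6],"yaw":0},
    {"dp":[0,0,8],"yaw":0},
    {"dp":[0,0,9],"yaw":0}
  ]
}}

```text
clock: 33.0
eef_pos: [527.9, 213.5, 39.1]
tcp_rot: [3.142, 0.0, -0.306]
contact_force: [-0.7, 0.7, 0.2]
opening: -0.001
grasp_force: 0.0
```

{"api": "carry_out", "payload": {
  "targets": [
    {"dp":[0,0,1],"yaw":0},
    {"dp":[0,0,2],"yaw":0},
    {"dp":[0,0,3],"yaw":0}
  ]
}}

```text
clock: 33.38
eef_pos: [528.0, 213.5, 36.2]
tcp_rot: [-3.142, -0.0, -0.306]
contact_force: [0.3, 0.0, 0.6]
opening: 0.003
grasp_force: 0.0
```

{"api": "carry_out", "payload": {
  "targets": [
    {"dp":[0,0,1],"yaw":0},
    {"dp":[0,0,2],"yaw":0},
    {"dp":[0,0,3],"yaw":0},
    {"dp":[0,0,4],"yaw":0}
  ]
}}

```text
clock: 33.88
eef_pos: [528.0, 213.6, 33.9]
tcp_rot: [-3.142, 0.0, -0.306]
contact_force: [-9.1, -4.1, 30.7]
opening: 0.003
grasp_force: 15.2
```

Pressed with 31 N and it doesn't yield: stopped at T=34, which agrees with a lid face at 56 mm. I'm rising and moving clear to look.

{"api": "carry_out", "payload": {
  "targets": [
    {"dp":[0,0,-3],"yaw":0},
    {"dp":[0,0,-15],"yaw":0},
    {"dp":[0,0,-45],"yaw":0},
    {"dp":[0,0,-90],"yaw":0},
    {"dp":[-20,40,-120],"yaw":0},
    {"dp":[-50,90,-130],"yaw":0},
    {"dp":[-80,140,-130],"yaw":0},
    {"dp":[-110,190,-130],"yaw":0},
    {"dp":[-120,220,-130],"yaw":0},
    {"dp":[-120,220,-130],"yaw":0}
  ]
}}

```text
clock: 35.12
eef_pos: [346.0, 38.8, 162.7]
tcp_rot: [-3.142, -0.001, -0.308]
contact_force: [-0.1, 0.7, -0.1]
opening: -0.001
grasp_force: 0.0
```

```bash
python3 - <<'E'
from h import *
s=r.grab_frame('side')[:,:,::-1].copy();t=r.grab_frame('top')[:,:,::-1].copy()
cv2.imwrite('pics/s9.png',s);cv2.imwrite('pics/t9.png',t)
cv2.imwrite('pics/end.png',np.vstack([np.hstack([crop(t,170,200,60,60,400,400),crop(s,225,150,60,60,400,400)]),np.hstack([cv2.resize(t,(267,200)),cv2.resize(s,(267,200)),np.zeros((200,266,3),np.uint8)])]))
w=np.radians(-17.5);a=np.linspace(0,2*np.pi,200)
for z,th in((48,0),(48,5)):
  e=np.array([np.cos(w),np.sin(w),0]);y=np.array([-np.sin(w),np.cos(w),0])
  print(proj('side',[[505,221,82],[505,221,56]]),proj('top',[[505,221,82]]))
E
```

```text
[[254.9361926  165.563411  ]
 [255.13971937 174.12097121]] [[196.22756168 231.43249959]]
[[254.9361926  165.563411  ]
 [255.13971937 174.12097121]] [[196.22756168 231.43249959]]
```

View pics/end.png

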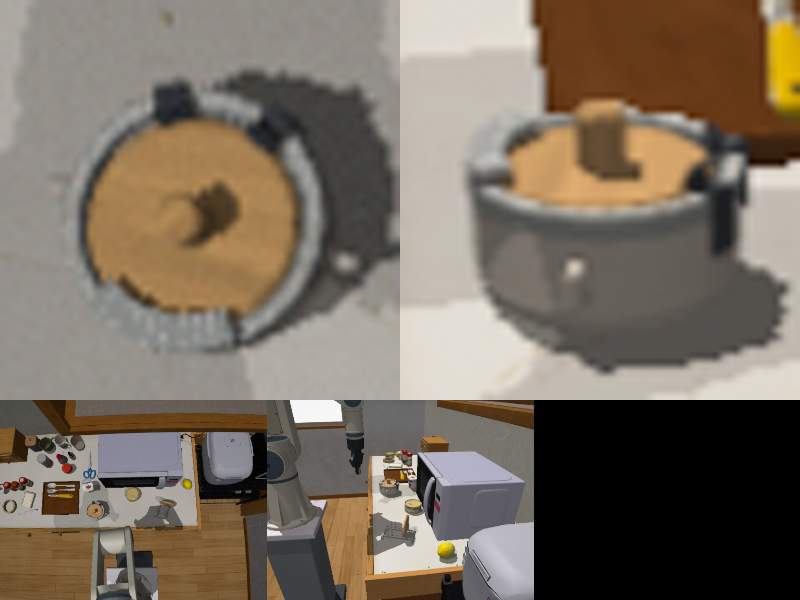

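The lid is flat in the recess. Its knob top is at side px (255.4,165.7), against (254.9,165.6) predicted for the seat. Both clips overlap its edge where they were when shut, the lip covers the near side, and the other things are untouched. Handing in.

```bash
python3 -c "
from rig import r
print(r.sign_off())"
```

```text
the job is handed in; nothing more can be done
None
```

The pot is closed and the job handed in after about 35 s: the lid lies flat on its seat, under the lip, and in the last pictures both spring clips are shut over it; the plain disc is still in the rack, and the tin, lemon and cup look undisturbed.

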